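# Swap the conference channel board and put the microphone live

### The job

Swing both ejector levers of the dock with the dead red board outward to pry it free, and put that board in the return bin. Put every green fresh board present into a dock of its own, either dock, and swing that dock's two levers fully inward so that the board is fully home and latched; swing in the levers of a dock left empty too. Only then slide the desk microphone along the table, never lifting or tipping it, from the standby outline until its base sits squarely inside the green live outline; leave the water bottle, the loupe and the tissue box where they are.

Things in the scene. Friction and masses are not known exactly. Their poses are not given: they have to be found in the camera images.
- dock_a: Grey dock with an upright slot for one board, along the dock's y, at first holding the dead board, levers in. Origin = centre of underside, on the table. Slot 16 mm wide (x), flared lips up to 65 mm high. Board at home: lower edge 16 mm up, centre at x = y = 0, 61 mm up; either way round. With both levers out, their feet carry the board about 12 mm higher. It goes in or out only with both levers out.
- dock_a_left (a joint): Ejector lever on the left (+y side) of dock_a, hinge along the dock's x; 0 = upright, fully in (board latched); 0.45 rad = fully out, leaning away from the board. Stays where left; about 1.5 N at its top moves it. Hinge 80 mm from the dock's centre, 10 mm up. Its hook lies over the board's shoulder when in.
- dock_a_left_tip (a point): Top end of that lever, 135 mm above its hinge; the paddle's top 45 mm (orange, above the board) is 20 mm wide along the dock's x and 8 mm thick; a shut gripper can push it from either side.
- dock_a_right (a joint): Ejector lever on the right (-y side) of dock_a, hinge along the dock's x; 0 = upright, fully in (board latched); 0.45 rad = fully out, leaning away from the board. Stays where left; about 1.5 N at its top moves it. Hinge 80 mm from the dock's centre, 10 mm up. Its hook lies over the board's shoulder when in.
- dock_a_right_tip (a point): Top end of that lever, 135 mm above its hinge; the paddle's top 45 mm (orange, above the board) is 20 mm wide along the dock's x and 8 mm thick; a shut gripper can push it from either side.
- dock_b: Grey dock with an upright slot for one board, along the dock's y, at first empty, each lever anywhere between in and out. Origin = centre of underside, on the table. Slot 16 mm wide (x), flared lips up to 65 mm high. Board at home: lower edge 16 mm up, centre at x = y = 0, 61 mm up; either way round. With both levers out, their feet carry the board about 12 mm higher. It goes in or out only with both levers out.
- dock_b_left (a joint): Ejector lever on the left (+y side) of dock_b, hinge along the dock's x; 0 = upright, fully in (board latched); 0.45 rad = fully out, leaning away from the board. Stays where left; about 1.5 N at its top moves it. Hinge 80 mm from the dock's centre, 10 mm up. Its hook lies over the board's shoulder when in.
- dock_b_left_tip (a point): Top end of that lever, 135 mm above its hinge; the paddle's top 45 mm (orange, above the board) is 20 mm wide along the dock's x and 8 mm thick; a shut gripper can push it from either side.
- dock_b_right (a joint): Ejector lever on the right (-y side) of dock_b, hinge along the dock's x; 0 = upright, fully in (board latched); 0.45 rad = fully out, leaning away from the board. Stays where left; about 1.5 N at its top moves it. Hinge 80 mm from the dock's centre, 10 mm up. Its hook lies over the board's shoulder when in.
- dock_b_right_tip (a point): Top end of that lever, 135 mm above its hinge; the paddle's top 45 mm (orange, above the board) is 20 mm wide along the dock's x and 8 mm thick; a shut gripper can push it from either side.
- dead_c (a point): Board on edge, 12 mm thick (x), 90 mm tall; lower 50 mm is 120 mm long (y), upper 40 mm 96 mm long, leaving a shoulder at each end. 0.2 kg. Point = its centre, 45 mm above its lower edge. Dead board, red upper part, seated in dock_a at the start.
- fresh1_c (a point): Board on edge, 12 mm thick (x), 90 mm tall; lower 50 mm is 120 mm long (y), upper 40 mm 96 mm long, leaving a shoulder at each end. 0.2 kg. Point = its centre, 45 mm above its lower edge. Fresh board, green upper part, standing loosely in a wooden rack (lower edge 8 mm above the table, rack walls up to 44 mm, stalls 54 mm apart). One or two are present.
- fresh2_c (a point): Board on edge, 12 mm thick (x), 90 mm tall; lower 50 mm is 120 mm long (y), upper 40 mm 96 mm long, leaving a shoulder at each end. 0.2 kg. Point = its centre, 45 mm above its lower edge. Fresh board, green upper part, standing loosely in a wooden rack (lower edge 8 mm above the table, rack walls up to 44 mm, stalls 54 mm apart). One or two are present.
- bin: Grey open return bin, loose, 72 mm (x) by 160 mm (y), 70 mm tall, walls and floor 5 mm; origin = centre of its underside. A board stands or leans in it lengthwise, sticking out at the top.
- mic_c (a point): Desk microphone, 0.6 kg: grey base 140 mm (x) by 56 mm (y), 35 mm tall; point = centre of the base, half-way up. A thin gooseneck rises from its +x end, 55 mm from the centre, leaning away to +x, up to 0.2 m high; the rest of the base is free to be gripped across y or pushed.
- live_mark (a point): Centre of the green live outline on the table (inside 162 by 78 mm, long along x; drawn on the table, flat). x axis = where the microphone's x axis should point.
- standby_mark (a point): Centre of the white standby outline, same size, 150 mm from the live one along its -y; the microphone starts about here.
- water: Water bottle with a red cap, 62 mm across, 180 mm tall; leave alone. Origin under its centre.
- loupe: Black pocket loupe 50 x 110 x 26 mm lying on the table; leave alone.
- tissues: Black tissue box 120 x 220 x 80 mm; leave alone.
Things that resemble listed ones, but are neither listed nor needed, are in the scene too. Leave any purple or yellow look-alike of the dock_a alone. Leave any purple look-alike of the part that bears fresh2_c alone.

How it is judged:
By the outcome, as a careful person would: the job done as asked, in the order asked, and still so for the second after the job is handed in, with the robot touching nothing.
Of fresh1, fresh2 only 1 to 2 are there at a start; the rules pass over those that are not, and their reading is None.
At some moment in a run one of mic, bin may be knocked a few centimetres aside while the robot is not near it.
Once in a run the grip may slacken for a moment while it holds something.
It also fails if it takes over 210 s, if anything falls off the work surface, if the arm or the gripper's body presses on something with over 40 N, if the wrist force passes 120 N, or if a joint passes its speed limit or range.

### The arm

A 6-joint arm with a two-finger parallel gripper is mounted at the origin on the work surface. World frame = base frame: x ahead of the robot, y to its left, z up, the work surface at z = 0. Lengths are in m, angles in rad, forces in N, time in s.
With the tool pointing down it reaches from about 0.225 to 0.725 m from the base axis. Payload 3.1 kg.
Tool frame: the origin (TCP) lies at the very end of the fingers, on their centre line; the grasp point (between the pads) lies 19 mm behind it; z points along the fingers, x is the direction in which the jaws open and shut, and the axes are right-handed (so a half turn about z gives the same grasp; the last joint's range is limited). The gripper opens to 85 mm and grips with 20 to 120 N. Pads are 22 mm wide; open, the fingers measure 114 mm over their backs; the gripper's body (76 mm by 85 mm) begins 54 mm behind the grasp point. The pads swing forward as they close: fully open they stand 13 mm farther back than shut.
Start: joints at [-1.279, 0.048, 0.099, 1.622, 0, 1.443], TCP at [0.214, -0.479, 0.231] pointing down, gripper open.
Joint ranges: [-2.91, 2.91], [-0.99, 1.94], [-1.21, 1.42], [-2.12, 2.29], [-1.49, 1.47], [-3.14, 3.14]. Speed limits (rad/s): [2.79, 2.79, 3.14, 3.14, 3.14, 3.14].

### API

Orientations are given as [roll, pitch, yaw] about the fixed x, y, z axes, in that order (R = Rz(yaw) Ry(pitch) Rx(roll)).
In Python, from plant import ctrl, vision gives the robot as it stands.
- The arm moves only by the tool servo_tool, never from a script. Its argument "motion" is a list of rows, each an object of numbers: "x", "y", "z": the shift along the tool's x, y, z in mm; "rx", "ry", "rz": the turn, a rotation vector about the tool's x, y, z in degrees; "jaw": the finger opening in mm, from 0 to 85.4. In form: [{"x": .., "y": .., "z": .., "rx": .., "ry": .., "rz": .., "jaw": ..}, ...]. A call has 1 to 12 rows; each row shifts and turns the commanded pose from where the row before left it, along the tool's axes as they then stand; what a row does not reach is not made up. A row lasts 1/10 s, in which the tool goes at most 50 mm and 8.59 degrees, less where a joint would pass 70% of its speed; a pose out of reach is approached as far as the arm can. A call with a gripper value outside its range is refused whole. The fingers move at their own pace and stop on an object; the grip force is fixed at half the most. Time passes only in rows, so rows that do not move let the fingers close. It gives the time, the measured TCP pose, the force and the opening at its end, in the units of the state.
- ctrl.sense(): the state, without advancing time (a new reading comes with each control period).
- vision.snapshot(name): name is "scene" or "top" or "wrist"; returns a dict with "color" (400x640x3 uint8, red, green, blue), "z_map" (400x640 float32, m along the optical axis (not along the pixel's ray), 0 where there is no reading), "mtx" (3x3 intrinsics, pixels), "pose" (4x4, takes a point from camera to world coordinates); the wrist camera has in their place "mount" (4x4, takes a point from camera to tool coordinates, whose origin is the TCP and whose axes are the tool frame's). Camera axes: x right, y down, z forward; pixel columns grow to the right and rows downward; lengths in m; the calibration is good to about 2 mm. The wrist camera is an equidistant fisheye: a pixel r from the principal point sees the ray r / f radians off the axis. A picture is of the moment at which its call begins: read the wrist's pose just before it.
- ctrl.job_done(): hands the job in, once; it reports no verdict.
The state is a dict: "t": time; "joint_pos": joint angles; "qd": joint speeds; "joint_torque": joint torques, N m; "tool_pos": TCP position; "ee_rot": TCP orientation; "force": force on the tool from outside, world axes, zero at the start; "ft_torque": the same for the moment, N m; "opening": finger opening in m.
Only numpy, scipy, OpenCV 4.12 (cv2) and the standard library are available. Lean on these libraries where they do the work, as an engineer would, in place of code of your own. Each camera call takes 0.05 s, during which the arm holds its last target. There are 200 camera calls.

## Working session

There is one attempt and no reset: what is moved stays moved. The work goes in short steps, Python scripts to look and compute and a tool call to move; the robot and the scene stay as the last step left them, time stands still between calls to the robot, and variables do not carry over. Pictures are saved under pics/ and viewed, about 12 in all and at most 16, crops included, and the job is handed in when it is done.

Besides the shell and the picture viewer there is one more tool, called after ">>>" in YAML: its name, and indented under it one key for each argument. servo_tool: Moves the arm, as the interface text tells. Its arguments: {"type":"object","properties":{"motion":{"type":"array"}},"required":["motion"]}

```bash
mkdir -p pics; ls
cat > h.py <<'E'
import numpy as np, cv2
from plant import ctrl, vision
def snap(n):
    s=vision.snapshot(n); return s
def cloud(s):
    z=s["z_map"]; K=s["mtx"]; v,u=np.mgrid[:z.shape[0],:z.shape[1]]
    p=np.stack([(u-K[0,2])/K[0,0]*z,(v-K[1,2])/K[1,1]*z,z],-1)
    w=p@s["pose"][:3,:3].T+s["pose"][:3,3]; w[z==0]=np.nan; return w
def save(n,im): cv2.imwrite(f"pics/{n}.png",im[...,::-1])
E
python3 - <<'E'
from h import *
for n in("top","scene"):
    s=snap(n); save(n+"0",s["color"]); np.savez(n+"0.npz",c=s["color"],w=cloud(s)); print(s["mtx"],s["pose"].round(3))
print(ctrl.sense())
E
```

```text
pics
[[513.20118449   0.         311.25301349]
 [  0.         513.20118449 201.65123258]
 [  0.           0.           1.        ]] [[-0.012 -0.996  0.09   0.352]
 [-1.     0.013  0.003  0.025]
 [-0.004 -0.09  -0.996  1.849]
 [ 0.     0.     0.     1.   ]]
[[474.06569591   0.         314.7132625 ]
 [  0.         474.06569591 192.3827117 ]
 [  0.           0.           1.        ]] [[-0.643  0.501 -0.579  1.298]
 [ 0.766  0.397 -0.506  0.719]
 [-0.023 -0.769 -0.639  0.986]
 [ 0.     0.     0.     1.   ]]
{'t': 0.1, 'joint_pos': array([-1.27881785e+00,  4.86734631e-02,  9.77601739e-02,  1.62196063e+00,
       -7.10574992e-06,  1.44298887e+00]), 'qd': array([ 0.00095151, -0.00133917,  0.00313651, -0.00030141, -0.00075776,
       -0.00135978]), 'joint_torque': array([ 1.78241826e-03, -3.39851797e+01,  3.20934677e+01,  1.58728380e-02,
       -1.85681897e-04, -3.44703530e-06]), 'tool_pos': array([ 0.21380009, -0.47891155,  0.2302387 ]), 'ee_rot': array([-3.14133489e+00,  2.06155571e-03, -1.15101012e+00]), 'force': array([0.24723291, 0.00626022, 0.41504759]), 'ft_torque': array([-0.00310644,  0.02037982,  0.0337599 ]), 'opening': 0.08521991891124243}
```

View pics/top0.png

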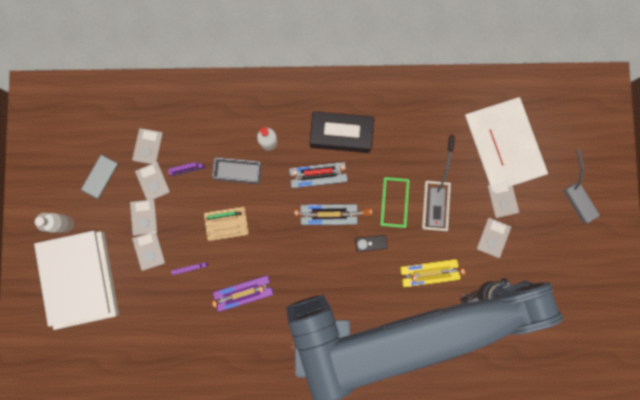

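View pics/scene0.png

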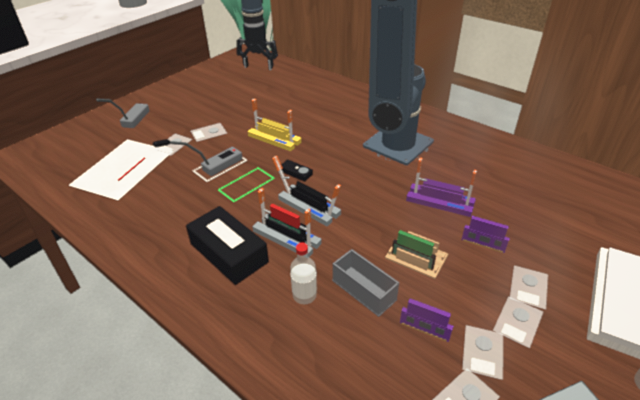

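The top view shows these objects:
- dock_a with the red board at (318,175)
- dock_b, empty, with splayed levers, at (329,214)
- the rack with one green board at (226,222)
- the bin at (237,170)
- the mic at (437,206) and the live outline at (395,202)
- look-alikes: purple dock (242,293), yellow dock (431,273), two purple boards (186,168) and (189,268), and a second mic (582,203), none of them wanted

Next I'll zoom in to confirm and measure.

Run:
```python
from h import *
d=np.load("top0.npz"); c,w=d["c"],d["w"]
save("crop1",cv2.resize(c[130:270,190:470],None,fx=2.85,fy=2.85,interpolation=cv2.INTER_CUBIC))
def rep(n,box,zl,zh,f=None):
    u0,v0,u1,v1=box; W=w[v0:v1,u0:u1]; C=c[v0:v1,u0:u1].astype(int)
    m=(W[...,2]>zl)&(W[...,2]<zh)
    if f is not None: m&=f(C)
    p=W[m]
    if len(p)<5: print(n,"few",len(p)); return
    r=cv2.minAreaRect((p[:,:2]*1000).astype(np.float32))
    print(n,len(p),"mean",p.mean(0).round(3),"zrange",np.percentile(p[:,2],[2,50,98]).round(3),"rect",np.round(r[0]),np.round(r[1]),round(r[2],1))
red=lambda C:(C[...,0]>130)&(C[...,1]<70)
grn=lambda C:(C[...,1]>C[...,0]+25)&(C[...,1]>C[...,2]+15)
org=lambda C:(C[...,0]>150)&(C[...,1]<150)&(C[...,1]>60)&(C[...,2]<C[...,0]-60)
rep("dead",(285,155,352,195),.05,.2,red)
rep("dockA",(285,155,352,195),.008,.08)
rep("dockB",(288,198,378,232),.008,.08)
rep("fresh",(200,202,252,242),.05,.2)
rep("freshg",(200,202,252,242),.03,.2,grn)
rep("rack",(200,202,252,245),.006,.05)
rep("bin",(208,152,266,190),.05,.09)
rep("bin all",(208,152,266,190),.006,.09)
rep("mic",(420,175,455,235),.02,.045)
rep("live",(375,170,415,235),-.01,.01,lambda C:(C[...,1]>C[...,0]+40)&(C[...,1]>120))
for b,n in(((285,155,352,195),"A"),((288,198,378,232),"B")):
    u0,v0,u1,v1=b;W=w[v0:v1,u0:u1];C=c[v0:v1,u0:u1].astype(int);m=(W[...,2]>.112)
    for q in W[m]: print(n,q.round(3),end=";")
    print()
```

```text
dead 75 mean [0.617 0.003 0.092] zrange [0.056 0.098 0.114] rect [620.   5.] [22. 99.] 5.6
dockA 975 mean [0.611 0.006 0.033] zrange [0.008 0.025 0.074] rect [617.   5.] [239. 143.] 89.3
dockB 1173 mean [ 0.471 -0.033  0.03 ] zrange [0.008 0.024 0.071] rect [471. -45.] [320. 119.] 89.3
fresh 194 mean [0.466 0.336 0.081] zrange [0.05  0.093 0.107] rect [444. 336.] [ 79. 120.] 7.4
freshg 96 mean [0.469 0.34  0.096] zrange [0.069 0.098 0.107] rect [470. 339.] [10. 94.] 8.3
rack 910 mean [0.44  0.334 0.016] zrange [0.006 0.011 0.048] rect [446. 339.] [184. 151.] 89.3
bin 276 mean [0.631 0.293 0.067] zrange [0.051 0.068 0.079] rect [631. 293.] [162.  74.] 84.0
bin all 977 mean [0.633 0.296 0.03 ] zrange [0.006 0.013 0.076] rect [636. 300.] [208. 136.] 89.4
mic 611 mean [ 0.491 -0.412  0.035] zrange [0.025 0.036 0.044] rect [ 493. -414.] [ 58. 141.] 85.6
live 292 mean [ 0.512 -0.269  0.002] zrange [-0.006  0.002  0.009] rect [ 515. -271.] [ 93. 176.] 84.4
A [ 0.633 -0.072  0.135];A [ 0.632 -0.075  0.146];A [ 0.629 -0.071  0.142];A [ 0.629 -0.075  0.144];A [ 0.628 -0.078  0.146];A [ 0.625 -
[... 1894 characters left out ...]
1 -0.157  0.127];B [ 0.47  -0.159  0.133];B [ 0.47  -0.163  0.134];B [ 0.47  -0.166  0.132];B [ 0.47  -0.17   0.131];B [0.469 0.085 0.14 ];B [0.469 0.081 0.145];B [0.469 0.078 0.146];B [0.47  0.075 0.136];B [0.47  0.072 0.122];B [ 0.468 -0.154  0.116];B [ 0.468 -0.157  0.122];B [ 0.468 -0.161  0.12 ];B [ 0.466 -0.162  0.138];B [ 0.467 -0.166  0.13 ];B [ 0.467 -0.169  0.134];B [0.466 0.082 0.142];B [0.465 0.078 0.148];B [0.466 0.075 0.137];B [0.467 0.072 0.127];B [0.468 0.069 0.112];B [ 0.464 -0.157  0.123];B [ 0.464 -0.16   0.123];B [ 0.463 -0.162  0.135];B [ 0.464 -0.166  0.129];B [ 0.463 -0.17   0.129];B [0.463 0.082 0.138];B [0.463 0.078 0.138];B [0.463 0.075 0.133];B [0.464 0.072 0.119];
```

View pics/crop1.png

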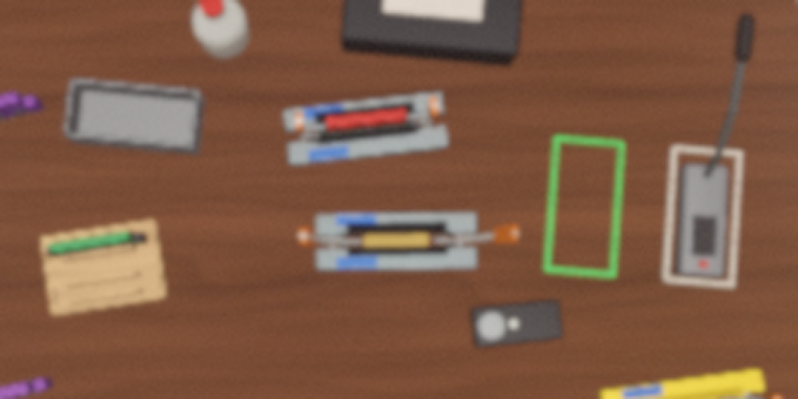

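The crops confirm that dock_a is the grey dock with the red board at (0.614, 0.005), yaw about 0.1. Dock_b is the grey empty one, with its right lever out and its left lever partly out. One fresh board is present in the rack, whose second stall is empty. I'll turn the tool first, with the jaws shut.

>>> servo_tool:
  motion:
    - {"rz":-8,"jaw":0}
    - {"rz":-8,"jaw":0}
    - {"rz":-8,"jaw":0}
    - {"rz":-8,"jaw":0}
    - {"rz":-8,"jaw":0}
    - {"rz":-8,"jaw":0}
    - {"rz":-8,"jaw":0}
    - {"rz":-8,"jaw":0}
    - {"rz":-7.9,"jaw":0}
    - {"jaw":0}

```text
validation failed for argument at $.mo...
```

```bash
cat >> h.py <<'E'
from scipy.spatial.transform import Rotation as Ro
def goto(x,y,z,yaw,s=None):
    s=s or ctrl.sense(); R=Ro.from_euler('xyz',s["ee_rot"]); G=Ro.from_euler('xyz',[np.pi,0,yaw])
    d=R.inv().apply(np.array([x,y,z])-s["tool_pos"])*1000
    print("shift(old axes)",d.round(1),"rot",np.degrees((R.inv()*G).as_rotvec()).round(2),"at",s["tool_pos"].round(4),"ee",s["ee_rot"].round(3),"F",s["force"].round(1),"t",s["t"],"op",round(s["opening"],4))
E
python3 - <<'E'
from h import *
# dock A centre .614,.005 yaw .1 ; above its left inside spot y=+62
import math
c=np.array([.614,.005]);yw=.1;e=np.array([-math.sin(yw),math.cos(yw)])
for l in(0,.06,-.06): p=c+l*e; print(p); goto(p[0],p[1],.25,yw)
E
```

```text
[0.614 0.005]
shift(old axes) [-278.8 -562.7  -19. ] rot [ -0.09   0.09 -71.68] at [ 0.2138 -0.4789  0.2302] ee [-3.141e+00  2.000e-03 -1.151e+00] F [0.2 0.  0.4] t 0.1 op 0.0852
[0.60801    0.06470025]
shift(old axes) [-335.8 -581.5  -18.9] rot [ -0.09   0.09 -71.68] at [ 0.2138 -0.4789  0.2302] ee [-3.141e+00  2.000e-03 -1.151e+00] F [0.2 0.  0.4] t 0.1 op 0.0852
[ 0.61999    -0.05470025]
shift(old axes) [-221.9 -543.8  -19.2] rot [ -0.09   0.09 -71.68] at [ 0.2138 -0.4789  0.2302] ee [-3.141e+00  2.000e-03 -1.151e+00] F [0.2 0.  0.4] t 0.1 op 0.0852
```

Rows probably need every key, so I'll fill them all in.

>>> servo_tool:
  motion:
    - {"x":0,"y":0,"z":-2,"rx":0,"ry":0,"rz":-8,"jaw":0}
    - {"x":0,"y":0,"z":-2,"rx":0,"ry":0,"rz":-8,"jaw":0}
    - {"x":0,"y":0,"z":-2,"rx":0,"ry":0,"rz":-8,"jaw":0}
    - {"x":0,"y":0,"z":-2,"rx":0,"ry":0,"rz":-8,"jaw":0}
    - {"x":0,"y":0,"z":-2,"rx":0,"ry":0,"rz":-8,"jaw":0}
    - {"x":0,"y":0,"z":-2,"rx":0,"ry":0,"rz":-8,"jaw":0}
    - {"x":0,"y":0,"z":-2,"rx":0,"ry":0,"rz":-8,"jaw":0}
    - {"x":0,"y":0,"z":-2,"rx":0,"ry":0,"rz":-8,"jaw":0}
    - {"x":0,"y":0,"z":-2,"rx":0,"ry":0,"rz":-7.7,"jaw":0}
    - {"x":0,"y":0,"z":0,"rx":0,"ry":0,"rz":0,"jaw":0}

```text
t: 1.1
tool_pos: [0.2139, -0.4793, 0.249]
ee_rot: [-3.141, 0.0, 0.1]
force: [-0.4, 0.2, 0.9]
opening: 0.0
```

Run:
```python
from h import *
goto(.614,.005,.25,.1)
```

```text
shift(old axes) [ 446.5 -441.9   -0.8] rot [-0.04  0.01  0.01] at [ 0.2139 -0.4793  0.249 ] ee [-3.141  0.     0.1  ] F [-0.4  0.2  0.9] t 1.1 op 0.0
```

>>> servo_tool:
  motion:
    - {"x":28,"y":-27.6,"z":-4,"rx":0,"ry":0,"rz":0,"jaw":0}
    - {"x":28,"y":-27.6,"z":-4,"rx":0,"ry":0,"rz":0,"jaw":0}
    - {"x":28,"y":-27.6,"z":-4,"rx":0,"ry":0,"rz":0,"jaw":0}
    - {"x":28,"y":-27.6,"z":-4,"rx":0,"ry":0,"rz":0,"jaw":0}
    - {"x":28,"y":-27.6,"z":-4,"rx":0,"ry":0,"rz":0,"jaw":0}
    - {"x":28,"y":-27.6,"z":-4,"rx":0,"ry":0,"rz":0,"jaw":0}
    - {"x":28,"y":-27.6,"z":-4,"rx":0,"ry":0,"rz":0,"jaw":0}
    - {"x":28,"y":-27.6,"z":-4,"rx":0,"ry":0,"rz":0,"jaw":0}
    - {"x":28,"y":-27.6,"z":-4,"rx":0,"ry":0,"rz":0,"jaw":0}
    - {"x":28,"y":-27.6,"z":-4,"rx":0,"ry":0,"rz":0,"jaw":0}

```text
t: 2.1
tool_pos: [0.4656, -0.1753, 0.2891]
ee_rot: [-3.141, 0.0, 0.097]
force: [0.6, -1.3, -0.1]
opening: -0.0
```

>>> servo_tool:
  motion:
    - {"x":23,"y":-30,"z":0,"rx":0,"ry":0,"rz":0,"jaw":0}
    - {"x":23,"y":-30,"z":0,"rx":0,"ry":0,"rz":0,"jaw":0}
    - {"x":23,"y":-30,"z":0,"rx":0,"ry":0,"rz":0,"jaw":0}
    - {"x":23,"y":-30,"z":0,"rx":0,"ry":0,"rz":0,"jaw":0}
    - {"x":23,"y":-30,"z":0,"rx":0,"ry":0,"rz":0,"jaw":0}
    - {"x":0,"y":-10,"z":0,"rx":0,"ry":0,"rz":0,"jaw":0}
    - {"x":0,"y":0,"z":0,"rx":0,"ry":0,"rz":0,"jaw":0}
    - {"x":0,"y":0,"z":0,"rx":0,"ry":0,"rz":0,"jaw":0}

```text
t: 2.9
tool_pos: [0.5628, -0.0066, 0.2892]
ee_rot: [3.141, 0.001, 0.099]
force: [1.2, 0.4, 0.7]
opening: 0.0003
```

```bash
cat >> h.py <<'E'
def wcloud(st,s):
    z=s["z_map"];K=s["mtx"];v,u=np.mgrid[:z.shape[0],:z.shape[1]]
    a=(u-K[0,2])/K[0,0];b=(v-K[1,2])/K[1,1];r=np.hypot(a,b)+1e-9
    t=np.tan(np.clip(r,0,1.5)); p=np.stack([a/r*t*z,b/r*t*z,z],-1)
    p=p@s["mount"][:3,:3].T+s["mount"][:3,3]
    w=Ro.from_euler('xyz',st["ee_rot"]).apply(p.reshape(-1,3)).reshape(p.shape)+st["tool_pos"]
    w[(z==0)|(r>1.4)]=np.nan; return w
def wrist(n):
    st=ctrl.sense(); s=snap("wrist"); w=wcloud(st,s); save(n,s["color"]); np.savez(n+".npz",c=s["color"],w=w); return s["color"],w,s
# orthographic bird's-eye resampling: 1px = res m, keeps top-most point
def bev(c,w,x0,x1,y0,y1,res=.001,zmin=-.02,zmax=.3):
    H=int((x1-x0)/res);W=int((y1-y0)/res);im=np.zeros((H,W,3),np.uint8);zz=np.full((H,W),-1.)
    p=w.reshape(-1,3);q=c.reshape(-1,3);k=np.isfinite(p).all(1);p=p[k];q=q[k];k=(p[:,2]>zmin)&(p[:,2]<zmax);p=p[k];q=q[k]
    o=np.argsort(p[:,2]);p=p[o];q=q[o];i=((x1-p[:,0])/res).astype(int);j=((y1-p[:,1])/res).astype(int)
    k=(i>=0)&(i<H)&(j>=0)&(j<W);im[i[k],j[k]]=q[k];zz[i[k],j[k]]=p[k,2];return im,zz
E
python3 - <<'E'
from h import *
goto(.614,.005,.29,.1)
c,w,s=wrist("w1"); print(s["mtx"],s["mount"].round(3),np.isfinite(w[...,2]).mean())
E
```

```text
shift(old axes) [52.1 -6.5 -0.8] rot [ 0.04  0.04 -0.05] at [ 0.5628 -0.0066  0.2892] ee [3.141e+00 1.000e-03 9.900e-02] F [1.2 0.4 0.7] t 2.9 op 0.0003
[[309.70691629   0.         315.53243703]
 [  0.         309.70691629 197.95212162]
 [  0.           0.           1.        ]] [[ 1.     0.001  0.001  0.001]
 [-0.001  0.95   0.311 -0.078]
 [-0.001 -0.311  0.95  -0.143]
 [ 0.     0.     0.     1.   ]] 0.996125
```

View pics/w1.png

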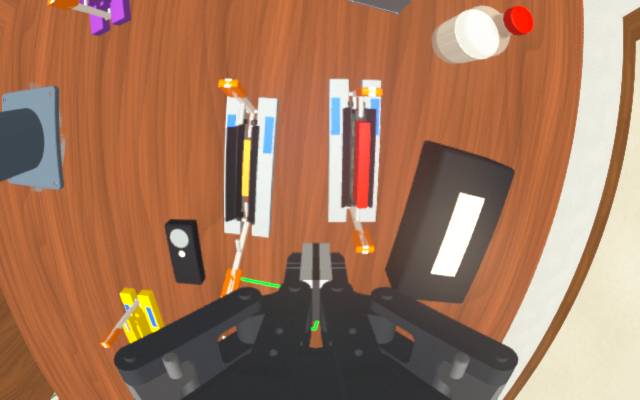

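The wrist view shows dock_a (355,150) with upright levers and the red board, and dock_b (250,165) with levers leaning out. I'll measure both from its depth.

Run:
```python
from h import *
d=np.load("w1.npz");c,w=d["c"].astype(int),d["w"]
uu=np.mgrid[:400,:640]
def pr(n,m):
    p=w[m];r=cv2.minAreaRect((p[:,:2]*1000).astype(np.float32));print(n,len(p),"mean",p.mean(0).round(4),"z",np.percentile(p[:,2],[3,50,97]).round(3),"rect",np.round(r[0],1),np.round(r[1],1),round(r[2],1))
def box(u0,v0,u1,v1): m=np.zeros((400,640),bool);m[v0:v1,u0:u1]=1;return m
z=w[...,2]
org=(c[...,0]>190)&(c[...,1]>70)&(c[...,1]<160)&(c[...,2]<90)
red=(c[...,0]>150)&(c[...,1]<60)
pr("red",box(345,110,380,220)&red&(z>.09))
for n,b in dict(AL=(355,80,390,105),AR=(345,230,380,260),BL=(212,70,245,105),BR=(215,265,250,300)).items():
    pr(n,box(*b)&org&(z>.09)); 
    p=w[box(*b)&org&(z>.09)];k=p[:,2]>p[:,2].max()-.012;print("   top",p[k].mean(0).round(4), p[:,1].min().round(4),p[:,1].max().round(4))
grey=(c.max(-1)-c.min(-1)<45)&(c.min(-1)>120)
pr("baseA",box(325,75,385,225)&grey&(z>.01)&(z<.03));pr("baseB",box(220,90,282,240)&grey&(z>.01)&(z<.03))
dk=(c.max(-1)<60)
for zz in((.03,.05),(.05,.075)): pr("wallsA",box(325,90,385,225)&dk&(z>zz[0])&(z<zz[1]));pr("wallsB",box(220,110,265,230)&dk&(z>zz[0])&(z<zz[1]))
yl=(c[...,0]>180)&(c[...,1]>140)&(c[...,2]<90);pr("yellow",box(238,130,256,205)&yl)
```

```text
red 153 mean [0.6087 0.0064 0.0983] z [0.091 0.098 0.106] rect [608.8   8. ] [ 1.5 89.9] 5.7
AL 58 mean [0.599  0.084  0.1311] z [0.109 0.135 0.146] rect [606.1  85.1] [19.7  7.6] 4.6
   top [0.6009 0.0839 0.1407] 0.0807 0.0897
AR 244 mean [ 0.6215 -0.071   0.1277] z [0.105 0.128 0.146] rect [623.2 -72.9] [20.1  9.1] 7.2
   top [ 0.6217 -0.072   0.1419] -0.0786 -0.0682
BL 217 mean [0.4747 0.0751 0.1258] z [0.105 0.127 0.141] rect [472.2  76.4] [19.8 16.4] 1.7
   top [0.4748 0.0781 0.1367] 0.0683 0.0848
BR 267 mean [ 0.4738 -0.1482  0.118 ] z [0.096 0.11  0.139] rect [496.  -79.8] [177.1  21.6] 72.2
   top [5.309e-01 5.000e-04 3.393e-01] -0.1626 0.0014
baseA 2716 mean [0.6066 0.002  0.0225] z [0.02  0.023 0.024] rect [614.7   6.2] [ 69.5 199. ] 5.8
baseB 2823 mean [ 0.4839 -0.03    0.0221] z [0.014 0.023 0.025] rect [472.7 -30.4] [ 69.4 199.5] 0.3<stdin>:5: RuntimeWarning: Mean of empty slice.
  ret = um.true_divide(
Traceback (most recent call last):
IndexError: index -1 is out of bounds for axis 0 with size 0
```

>>> servo_tool:
  motion:
    - {"x":26.5,"y":-33.7,"z":0,"rx":0,"ry":0,"rz":0.1,"jaw":0}
    - {"x":26.5,"y":-33.8,"z":0,"rx":0,"ry":0,"rz":0,"jaw":0}
    - {"x":0,"y":0,"z":30,"rx":0,"ry":0,"rz":0,"jaw":0}
    - {"x":0,"y":0,"z":40,"rx":0,"ry":0,"rz":0,"jaw":0}
    - {"x":0,"y":0,"z":40,"rx":0,"ry":0,"rz":0,"jaw":0}
    - {"x":0,"y":0,"z":35,"rx":0,"ry":0,"rz":0,"jaw":0}
    - {"x":0,"y":0,"z":22,"rx":0,"ry":0,"rz":0,"jaw":0}
    - {"x":0,"y":0,"z":0,"rx":0,"ry":0,"rz":0,"jaw":0}
    - {"x":0,"y":0,"z":0,"rx":0,"ry":0,"rz":0,"jaw":0}

```text
t: 3.85
tool_pos: [0.609, 0.0652, 0.1228]
ee_rot: [3.141, 0.0, 0.097]
force: [0.7, 0.1, 0.4]
opening: 0.0002
```

>>> servo_tool:
  motion:
    - {"x":0,"y":-8,"z":0,"rx":0,"ry":0,"rz":0,"jaw":0}
    - {"x":0,"y":-8,"z":0,"rx":0,"ry":0,"rz":0,"jaw":0}
    - {"x":0,"y":-8,"z":0,"rx":0,"ry":0,"rz":0,"jaw":0}
    - {"x":0,"y":-8,"z":0,"rx":0,"ry":0,"rz":0,"jaw":0}
    - {"x":0,"y":-8,"z":0,"rx":0,"ry":0,"rz":0,"jaw":0}
    - {"x":0,"y":-8,"z":0,"rx":0,"ry":0,"rz":0,"jaw":0}
    - {"x":0,"y":-5,"z":0,"rx":0,"ry":0,"rz":0,"jaw":0}
    - {"x":0,"y":0,"z":0,"rx":0,"ry":0,"rz":0,"jaw":0}
    - {"x":0,"y":0,"z":0,"rx":0,"ry":0,"rz":0,"jaw":0}

```text
t: 4.75
tool_pos: [0.6039, 0.1198, 0.1223]
ee_rot: [-3.141, 0.0, 0.099]
force: [-0.5, -0.4, 0.1]
opening: 0.0001
```

>>> servo_tool:
  motion:
    - {"x":0,"y":-3,"z":0,"rx":0,"ry":0,"rz":0,"jaw":0}
    - {"x":0,"y":-2,"z":0,"rx":0,"ry":0,"rz":0,"jaw":0}
    - {"x":0,"y":0,"z":0,"rx":0,"ry":0,"rz":0,"jaw":0}

```text
t: 5.05
tool_pos: [0.6036, 0.124, 0.1222]
ee_rot: [3.141, 0.0, 0.098]
force: [0.5, -1.1, 0.3]
opening: -0.0
```

>>> servo_tool:
  motion:
    - {"x":0,"y":-2,"z":0,"rx":0,"ry":0,"rz":0,"jaw":0}
    - {"x":0,"y":0,"z":0,"rx":0,"ry":0,"rz":0,"jaw":0}

```text
t: 5.25
tool_pos: [0.6034, 0.1261, 0.1223]
ee_rot: [-3.142, 0.0, 0.099]
force: [-0.2, -0.7, -0.8]
opening: -0.0003
```

>>> servo_tool:
  motion:
    - {"x":0,"y":-2,"z":0,"rx":0,"ry":0,"rz":0,"jaw":0}
    - {"x":0,"y":0,"z":0,"rx":0,"ry":0,"rz":0,"jaw":0}

```text
t: 5.45
tool_pos: [0.6033, 0.1274, 0.1223]
ee_rot: [3.14, 0.0, 0.098]
force: [-0.5, -3.4, -0.1]
opening: -0.0002
```

>>> servo_tool:
  motion:
    - {"x":0,"y":-2,"z":0,"rx":0,"ry":0,"rz":0,"jaw":0}
    - {"x":0,"y":0,"z":0,"rx":0,"ry":0,"rz":0,"jaw":0}

```text
t: 5.65
tool_pos: [0.6032, 0.1277, 0.1222]
ee_rot: [3.136, 0.0, 0.097]
force: [0.4, -7.8, 0.1]
opening: 0.0001
```

>>> servo_tool:
  motion:
    - {"x":0,"y":-1.5,"z":0,"rx":0,"ry":0,"rz":0,"jaw":0}
    - {"x":0,"y":0,"z":0,"rx":0,"ry":0,"rz":0,"jaw":0}

```text
t: 5.85
tool_pos: [0.6032, 0.1278, 0.1222]
ee_rot: [3.134, 0.0, 0.096]
force: [0.9, -9.8, -0.4]
opening: -0.0001
```

>>> servo_tool:
  motion:
    - {"x":0,"y":10,"z":0,"rx":0,"ry":0,"rz":0,"jaw":0}
    - {"x":0,"y":0,"z":-45,"rx":0,"ry":0,"rz":0,"jaw":0}
    - {"x":0,"y":35,"z":-5,"rx":0,"ry":0,"rz":0,"jaw":0}
    - {"x":0,"y":35,"z":0,"rx":0,"ry":0,"rz":0,"jaw":0}
    - {"x":0,"y":35,"z":0,"rx":0,"ry":0,"rz":0,"jaw":0}
    - {"x":0,"y":35,"z":0,"rx":0,"ry":0,"rz":0,"jaw":0}
    - {"x":0,"y":35,"z":0,"rx":0,"ry":0,"rz":0,"jaw":0}
    - {"x":0,"y":0,"z":20,"rx":0,"ry":0,"rz":0,"jaw":0}
    - {"x":0,"y":0,"z":30,"rx":0,"ry":0,"rz":0,"jaw":0}
    - {"x":0,"y":0,"z":0,"rx":0,"ry":0,"rz":0,"jaw":0}

```text
t: 6.85
tool_pos: [0.6178, -0.0516, 0.1172]
ee_rot: [-3.137, 0.008, 0.098]
force: [-0.7, 0.0, -0.2]
opening: 0.0001
```

>>> servo_tool:
  motion:
    - {"x":0,"y":8,"z":0,"rx":0,"ry":0,"rz":0,"jaw":0}
    - {"x":0,"y":8,"z":0,"rx":0,"ry":0,"rz":0,"jaw":0}
    - {"x":0,"y":8,"z":0,"rx":0,"ry":0,"rz":0,"jaw":0}
    - {"x":0,"y":8,"z":0,"rx":0,"ry":0,"rz":0,"jaw":0}
    - {"x":0,"y":8,"z":0,"rx":0,"ry":0,"rz":0,"jaw":0}
    - {"x":0,"y":8,"z":0,"rx":0,"ry":0,"rz":0,"jaw":0}
    - {"x":0,"y":5,"z":0,"rx":0,"ry":0,"rz":0,"jaw":0}
    - {"x":0,"y":4,"z":0,"rx":0,"ry":0,"rz":0,"jaw":0}
    - {"x":0,"y":3,"z":0,"rx":0,"ry":0,"rz":0,"jaw":0}
    - {"x":0,"y":0,"z":0,"rx":0,"ry":0,"rz":0,"jaw":0}

```text
t: 7.85
tool_pos: [0.6269, -0.1123, 0.1223]
ee_rot: [-3.141, 0.0, 0.098]
force: [-0.5, 1.5, -0.4]
opening: -0.0003
```

>>> servo_tool:
  motion:
    - {"x":0,"y":3,"z":0,"rx":0,"ry":0,"rz":0,"jaw":0}
    - {"x":0,"y":2,"z":0,"rx":0,"ry":0,"rz":0,"jaw":0}
    - {"x":0,"y":0,"z":0,"rx":0,"ry":0,"rz":0,"jaw":0}

```text
t: 8.15
tool_pos: [0.627, -0.1128, 0.1222]
ee_rot: [-3.133, 0.0, 0.101]
force: [-1.4, 10.1, 0.7]
opening: 0.0002
```

>>> servo_tool:
  motion:
    - {"x":0,"y":-10,"z":0,"rx":0,"ry":0,"rz":0,"jaw":0}
    - {"x":0,"y":0,"z":-45,"rx":0,"ry":0,"rz":0,"jaw":0}
    - {"x":0,"y":0,"z":-45,"rx":0,"ry":0,"rz":0,"jaw":0}
    - {"x":0,"y":0,"z":-20,"rx":0,"ry":0,"rz":0,"jaw":80}
    - {"x":0,"y":0,"z":0,"rx":0,"ry":0,"rz":0,"jaw":80}
    - {"x":0,"y":0,"z":0,"rx":0,"ry":0,"rz":0,"jaw":80}

```text
t: 8.75
tool_pos: [0.627, -0.1078, 0.233]
ee_rot: [3.139, -0.002, 0.098]
force: [0.0, 1.3, -0.9]
opening: 0.0433
```

Run:
```python
from h import *
goto(.6147,.0068,.23,.101)
c,w,s=wrist("w2"); c=c.astype(int); z=w[...,2]
def pr(n,m):
    p=w[m];r=cv2.minAreaRect((p[:,:2]*1000).astype(np.float32));print(n,len(p),"mean",p.mean(0).round(4),"z",np.percentile(p[:,2],[3,50,97]).round(3),"y",p[:,1].min().round(3),p[:,1].max().round(3),"rect",np.round(r[0],1),np.round(r[1],1),round(r[2],1))
A=(abs(w[...,0]-.6147)<.05)&(abs(w[...,1])<.2)
pr("redtop",A&(c[...,0]>150)&(c[...,1]<60)&(z>.09)); 
p=w[A&(c[...,0]>150)&(c[...,1]<60)&(z>.1)]; 
k=p[:,2]>.111; print(np.polyfit(p[k,1],p[k,0],1), np.polyfit(p[k,1],p[k,2],1),k.sum())
org=(c[...,0]>190)&(c[...,1]>70)&(c[...,1]<160)&(c[...,2]<90)
pr("L",A&org&(w[...,1]>0.06)&(z>.08));pr("R",A&org&(w[...,1]<-.06)&(z>.08))
```

```text
shift(old axes) [  -1.  -115.3    2.8] rot [ 0.13 -0.09 -0.14] at [ 0.627  -0.1078  0.233 ] ee [ 3.139e+00 -2.000e-03  9.800e-02] F [ 0.   1.3 -0.9] t 8.75 op 0.0433
redtop 305 mean [0.6126 0.0135 0.1047] z [0.091 0.106 0.117] y -0.032 0.048 rect [613.3   8.4] [ 3.2 80.5] 5.7
[-0.08710294  0.61241014] [-0.0043996   0.11455051] 69<stdin>:5: RuntimeWarning: Mean of empty slice.
  ret = um.true_divide(
Traceback (most recent call last):
IndexError: index -1 is out of bounds for axis 0 with size 0
```

View pics/w2.png

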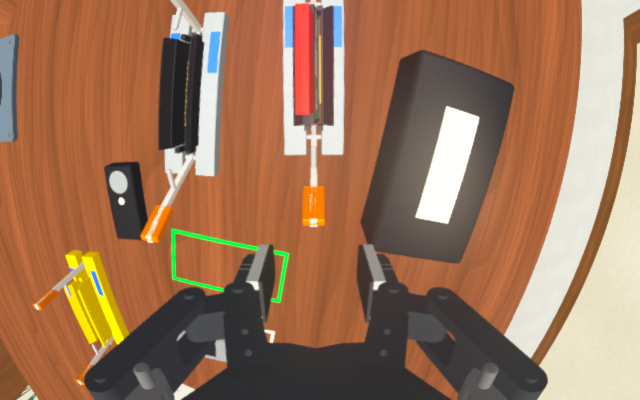

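>>> servo_tool:
  motion:
    - {"x":-1,"y":-38,"z":0,"rx":0,"ry":0,"rz":0,"jaw":60}
    - {"x":0,"y":-38,"z":0,"rx":0,"ry":0,"rz":0,"jaw":60}
    - {"x":0,"y":-39,"z":0,"rx":0,"ry":0,"rz":0,"jaw":60}
    - {"x":0,"y":0,"z":30,"rx":0,"ry":0,"rz":0,"jaw":60}
    - {"x":0,"y":0,"z":35,"rx":0,"ry":0,"rz":0,"jaw":60}
    - {"x":0,"y":0,"z":20,"rx":0,"ry":0,"rz":0,"jaw":60}
    - {"x":0,"y":0,"z":0,"rx":0,"ry":0,"rz":0,"jaw":60}
    - {"x":0,"y":0,"z":0,"rx":0,"ry":0,"rz":0,"jaw":60}

```text
t: 9.6
tool_pos: [0.6129, 0.007, 0.1456]
ee_rot: [-3.141, 0.004, 0.099]
force: [-0.2, -0.5, 0.3]
opening: 0.06
```

Run:
```python
from h import *
goto(.6147,.0068,.086,.101)
```

```text
shift(old axes) [ 2.   0.4 59.6] rot [-0.02  0.21 -0.14] at [0.6129 0.007  0.1456] ee [-3.141  0.004  0.099] F [-0.2 -0.5  0.3] t 9.6 op 0.06
```

>>> servo_tool:
  motion:
    - {"x":1.5,"y":0,"z":25,"rx":0,"ry":0,"rz":0,"jaw":60}
    - {"x":0,"y":0,"z":25,"rx":0,"ry":0,"rz":0,"jaw":60}
    - {"x":0,"y":0,"z":9.5,"rx":0,"ry":0,"rz":0,"jaw":60}
    - {"x":0,"y":0,"z":0,"rx":0,"ry":0,"rz":0,"jaw":60}
    - {"x":0,"y":0,"z":0,"rx":0,"ry":0,"rz":0,"jaw":0}
    - {"x":0,"y":0,"z":0,"rx":0,"ry":0,"rz":0,"jaw":0}
    - {"x":0,"y":0,"z":0,"rx":0,"ry":0,"rz":0,"jaw":0}
    - {"x":0,"y":0,"z":0,"rx":0,"ry":0,"rz":0,"jaw":0}
    - {"x":0,"y":0,"z":0,"rx":0,"ry":0,"rz":0,"jaw":0}
    - {"x":0,"y":0,"z":0,"rx":0,"ry":0,"rz":0,"jaw":0}

```text
t: 10.6
tool_pos: [0.6162, 0.0075, 0.0895]
ee_rot: [-3.142, -0.002, 0.099]
force: [-1.8, 1.1, 6.7]
opening: 0.0105
```

>>> servo_tool:
  motion:
    - {"x":0,"y":0,"z":-15,"rx":0,"ry":0,"rz":0,"jaw":0}
    - {"x":0,"y":0,"z":-25,"rx":0,"ry":0,"rz":0,"jaw":0}
    - {"x":0,"y":0,"z":-25,"rx":0,"ry":0,"rz":0,"jaw":0}
    - {"x":0,"y":0,"z":-35,"rx":0,"ry":0,"rz":0,"jaw":0}
    - {"x":0,"y":0,"z":-30,"rx":0,"ry":0,"rz":0,"jaw":0}
    - {"x":0,"y":0,"z":0,"rx":0,"ry":0,"rz":0,"jaw":0}
    - {"x":0,"y":0,"z":0,"rx":0,"ry":0,"rz":0,"jaw":0}

```text
t: 11.3
tool_pos: [0.6162, 0.0071, 0.2183]
ee_rot: [3.141, -0.002, 0.099]
force: [-0.5, 0.8, -3.4]
opening: 0.0107
```

Run:
```python
from h import *
goto(.631,.293,.22,-.105)
c,w,s=wrist("w3")
t=snap("top");W=cloud(t);m=(W[...,2]>.05)&(W[...,2]<.09);m[:152]=0;m[190:]=0;m[:,:208]=0;m[:,266:]=0
p=W[m];r=cv2.minAreaRect((p[:,:2]*1000).astype(np.float32));print("bin",len(p),r)
```

```text
shift(old axes) [  42.9 -283.    -1.7] rot [ 1.000e-02 -9.000e-02  1.166e+01] at [0.6162 0.0071 0.2183] ee [ 3.141e+00 -2.000e-03  9.900e-02] F [-0.5  0.8 -3.4] t 11.3 op 0.0107
bin 278 ((630.7784423828125, 292.9189453125), (161.39527893066406, 73.30586242675781), 83.85022735595703)
```

View pics/w3.png

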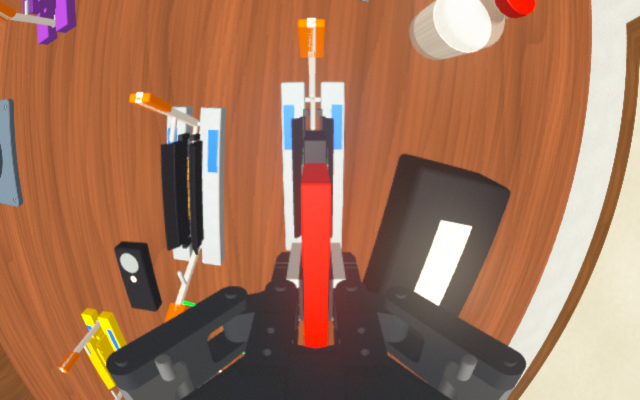

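The board is held straight (316,250) and dock_a's slot is empty. The bin hasn't moved.

>>> servo_tool:
  motion:
    - {"x":5.4,"y":-35.4,"z":0,"rx":0,"ry":0,"rz":0,"jaw":0}
    - {"x":5.4,"y":-35.4,"z":0,"rx":0,"ry":0,"rz":0,"jaw":0}
    - {"x":5.4,"y":-35.4,"z":0,"rx":0,"ry":0,"rz":0,"jaw":0}
    - {"x":5.4,"y":-35.4,"z":0,"rx":0,"ry":0,"rz":0,"jaw":0}
    - {"x":5.4,"y":-35.4,"z":0,"rx":0,"ry":0,"rz":0,"jaw":0}
    - {"x":5.4,"y":-35.4,"z":0,"rx":0,"ry":0,"rz":0,"jaw":0}
    - {"x":5.4,"y":-35.4,"z":0,"rx":0,"ry":0,"rz":0,"jaw":0}
    - {"x":5.1,"y":-35.2,"z":0,"rx":0,"ry":0,"rz":0,"jaw":0}
    - {"x":0,"y":0,"z":0,"rx":0,"ry":0,"rz":6,"jaw":0}
    - {"x":0,"y":0,"z":0,"rx":0,"ry":0,"rz":5.7,"jaw":0}
    - {"x":0,"y":0,"z":0,"rx":0,"ry":0,"rz":0,"jaw":0}

```text
t: 12.5
tool_pos: [0.6293, 0.2933, 0.2145]
ee_rot: [3.139, 0.005, -0.105]
force: [-0.9, -0.6, -1.9]
opening: 0.0109
```

Run:
```python
from h import *
goto(.631,.293,.075,-.107)
```

```text
shift(old axes) [  2.4  -0.2 139.5] rot [0.14 0.27 0.14] at [0.6293 0.2933 0.2145] ee [ 3.139  0.005 -0.105] F [-0.9 -0.6 -1.9] t 12.5 op 0.0109
```

>>> servo_tool:
  motion:
    - {"x":0.5,"y":0,"z":30,"rx":0,"ry":0,"rz":0,"jaw":0}
    - {"x":0.5,"y":0,"z":40,"rx":0,"ry":0,"rz":0,"jaw":0}
    - {"x":0,"y":0,"z":35,"rx":0,"ry":0,"rz":0,"jaw":0}
    - {"x":0,"y":0,"z":22,"rx":0,"ry":0,"rz":0,"jaw":0}
    - {"x":0,"y":0,"z":12,"rx":0,"ry":0,"rz":0,"jaw":0}
    - {"x":0,"y":0,"z":0,"rx":0,"ry":0,"rz":0,"jaw":0}
    - {"x":0,"y":0,"z":0,"rx":0,"ry":0,"rz":0,"jaw":0}

```text
t: 13.2
tool_pos: [0.6318, 0.2929, 0.0795]
ee_rot: [-3.141, -0.001, -0.105]
force: [-0.3, -0.5, -2.2]
opening: 0.0107
```

>>> servo_tool:
  motion:
    - {"x":0,"y":0,"z":4,"rx":0,"ry":0,"rz":0,"jaw":0}
    - {"x":0,"y":0,"z":0,"rx":0,"ry":0,"rz":0,"jaw":36}
    - {"x":0,"y":0,"z":0,"rx":0,"ry":0,"rz":0,"jaw":36}
    - {"x":0,"y":0,"z":0,"rx":0,"ry":0,"rz":0,"jaw":36}
    - {"x":0,"y":0,"z":0,"rx":0,"ry":0,"rz":0,"jaw":36}
    - {"x":0,"y":0,"z":-20,"rx":0,"ry":0,"rz":0,"jaw":50}
    - {"x":0,"y":0,"z":-40,"rx":0,"ry":0,"rz":0,"jaw":60}
    - {"x":0,"y":0,"z":-40,"rx":0,"ry":0,"rz":0,"jaw":60}
    - {"x":0,"y":0,"z":-40,"rx":0,"ry":0,"rz":0,"jaw":60}
    - {"x":0,"y":0,"z":0,"rx":0,"ry":0,"rz":0,"jaw":60}

```text
t: 14.2
tool_pos: [0.6345, 0.2941, 0.2242]
ee_rot: [-3.135, -0.013, -0.105]
force: [0.6, 0.7, 1.2]
opening: 0.0604
```

Run:
```python
from h import *
goto(.47,.339,.22,.145)
c,w,s=wrist("w4"); z=w[...,2]; C=c.astype(int)
R=(C[...,0]>150)&(C[...,1]<60)&(abs(w[...,0]-.631)<.06)&(abs(w[...,1]-.293)<.1); p=w[R];print("dead in bin",len(p),p.mean(0),p[:,2].max())
G=(C[...,1]>C[...,0]+25)&(C[...,1]>C[...,2]+15)&(abs(w[...,0]-.47)<.1)&(abs(w[...,1]-.34)<.12)&(z>.08)
p=w[G];r=cv2.minAreaRect((p[:,:2]*1000).astype(np.float32));print("fresh",len(p),r,np.percentile(p[:,2],[3,50,97]))
```

```text
shift(old axes) [-168.3  -27.3    2.1] rot [ -0.26  -0.8  -14.35] at [0.6345 0.2941 0.2242] ee [-3.135 -0.013 -0.105] F [0.6 0.7 1.2] t 14.2 op 0.0604
dead in bin 83 [0.63287929 0.26836312 0.09337906] 0.09765555851232052
fresh 1713 ((472.5345764160156, 340.85894775390625), (13.541536331176758, 95.24739837646484), 8.875731468200684) [0.08137517 0.09757736 0.09968515]
```

View pics/w4.png

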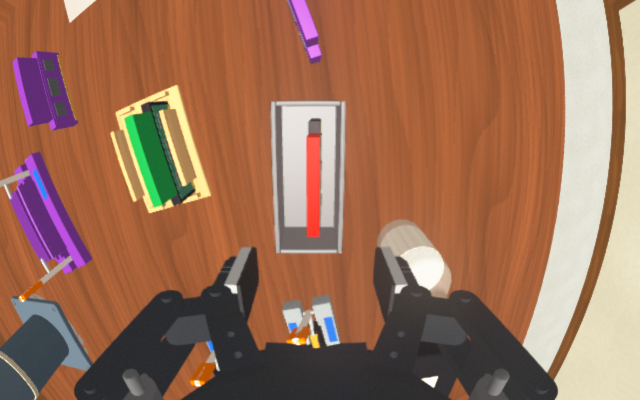

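>>> servo_tool:
  motion:
    - {"x":-33.4,"y":-5.6,"z":0,"rx":0,"ry":0,"rz":0,"jaw":60}
    - {"x":-33.4,"y":-5.6,"z":0,"rx":0,"ry":0,"rz":0,"jaw":60}
    - {"x":-33.4,"y":-5.6,"z":0,"rx":0,"ry":0,"rz":0,"jaw":60}
    - {"x":-33.4,"y":-5.6,"z":0,"rx":0,"ry":0,"rz":0,"jaw":60}
    - {"x":-33.4,"y":-5.6,"z":0,"rx":0,"ry":0,"rz":0,"jaw":60}
    - {"x":0,"y":0,"z":0,"rx":0,"ry":0,"rz":-7.5,"jaw":60}
    - {"x":0,"y":0,"z":0,"rx":0,"ry":0,"rz":-7.2,"jaw":60}
    - {"x":0,"y":0,"z":0,"rx":0,"ry":0,"rz":0,"jaw":60}
    - {"x":0,"y":0,"z":0,"rx":0,"ry":0,"rz":0,"jaw":60}

```text
t: 15.15
tool_pos: [0.468, 0.3382, 0.2138]
ee_rot: [3.141, 0.001, 0.148]
force: [0.4, 0.6, -0.2]
opening: 0.0599
```

Run:
```python
from h import *
goto(.4715,.340,.07,.15)
c,w,s=wrist("w5"); z=w[...,2]; C=c.astype(int)
G=(C[...,1]>C[...,0]+25)&(C[...,1]>C[...,2]+15)&(abs(w[...,0]-.47)<.1)&(abs(w[...,1]-.34)<.12)&(z>.09)
p=w[G];r=cv2.minAreaRect((p[:,:2]*1000).astype(np.float32));print("fresh",len(p),r,np.percentile(p[:,2],[3,50,97]))
```

```text
shift(old axes) [  4.   -1.4 143.8] rot [ 0.03  0.08 -0.09] at [0.468  0.3382 0.2138] ee [3.141e+00 1.000e-03 1.480e-01] F [ 0.4  0.6 -0.2] t 15.15 op 0.0599
fresh 1383 ((471.4189758300781, 340.4921569824219), (11.166007995605469, 95.63870239257812), 8.35630989074707) [0.09751399 0.09871704 0.0999792 ]
```

>>> servo_tool:
  motion:
    - {"x":3.5,"y":-2,"z":35,"rx":0,"ry":0,"rz":0,"jaw":60}
    - {"x":0,"y":0,"z":40,"rx":0,"ry":0,"rz":0,"jaw":60}
    - {"x":0,"y":0,"z":40,"rx":0,"ry":0,"rz":0,"jaw":60}
    - {"x":0,"y":0,"z":31,"rx":0,"ry":0,"rz":0,"jaw":60}
    - {"x":0,"y":0,"z":0,"rx":0,"ry":0,"rz":0,"jaw":60}
    - {"x":0,"y":0,"z":0,"rx":0,"ry":0,"rz":0,"jaw":0}
    - {"x":0,"y":0,"z":0,"rx":0,"ry":0,"rz":0,"jaw":0}
    - {"x":0,"y":0,"z":0,"rx":0,"ry":0,"rz":0,"jaw":0}
    - {"x":0,"y":0,"z":0,"rx":0,"ry":0,"rz":0,"jaw":0}
    - {"x":0,"y":0,"z":0,"rx":0,"ry":0,"rz":0,"jaw":0}
    - {"x":0,"y":0,"z":0,"rx":0,"ry":0,"rz":0,"jaw":0}

```text
t: 16.3
tool_pos: [0.4723, 0.3418, 0.0719]
ee_rot: [-3.14, -0.003, 0.151]
force: [-2.6, -1.4, 5.6]
opening: 0.0112
```

>>> servo_tool:
  motion:
    - {"x":0,"y":0,"z":-15,"rx":0,"ry":0,"rz":0,"jaw":0}
    - {"x":0,"y":0,"z":-30,"rx":0,"ry":0,"rz":0,"jaw":0}
    - {"x":0,"y":0,"z":-40,"rx":0,"ry":0,"rz":0,"jaw":0}
    - {"x":0,"y":0,"z":-40,"rx":0,"ry":0,"rz":0,"jaw":0}
    - {"x":0,"y":0,"z":-30,"rx":0,"ry":0,"rz":0,"jaw":0}
    - {"x":0,"y":0,"z":0,"rx":0,"ry":0,"rz":0,"jaw":0}
    - {"x":0,"y":0,"z":0,"rx":0,"ry":0,"rz":0,"jaw":0}

```text
t: 17.0
tool_pos: [0.4723, 0.3413, 0.2254]
ee_rot: [-3.141, -0.003, 0.151]
force: [-0.7, 0.3, -2.1]
opening: 0.011
```

Run:
```python
from h import *
goto(.6147,.0075,.23,.101)
```

```text
shift(old axes) [ 90.6 351.4  -4.7] rot [-0.06 -0.18  2.86] at [0.4723 0.3413 0.2254] ee [-3.141e+00 -3.000e-03  1.510e-01] F [-0.7  0.3 -2.1] t 17.0 op 0.011
```

>>> servo_tool:
  motion:
    - {"x":9,"y":35,"z":0,"rx":0,"ry":0,"rz":0,"jaw":0}
    - {"x":9,"y":35,"z":0,"rx":0,"ry":0,"rz":0,"jaw":0}
    - {"x":9,"y":35,"z":0,"rx":0,"ry":0,"rz":0,"jaw":0}
    - {"x":9,"y":35,"z":0,"rx":0,"ry":0,"rz":0,"jaw":0}
    - {"x":9,"y":35,"z":0,"rx":0,"ry":0,"rz":0,"jaw":0}
    - {"x":9,"y":35,"z":0,"rx":0,"ry":0,"rz":0,"jaw":0}
    - {"x":9,"y":35,"z":0,"rx":0,"ry":0,"rz":0,"jaw":0}
    - {"x":9,"y":35,"z":0,"rx":0,"ry":0,"rz":0,"jaw":0}
    - {"x":9,"y":35,"z":0,"rx":0,"ry":0,"rz":0,"jaw":0}
    - {"x":9,"y":35,"z":0,"rx":0,"ry":0,"rz":0,"jaw":0}
    - {"x":0,"y":0,"z":0,"rx":0,"ry":0,"rz":2.9,"jaw":0}
    - {"x":0,"y":0,"z":0,"rx":0,"ry":0,"rz":0,"jaw":0}

```text
t: 18.2
tool_pos: [0.6121, 0.0073, 0.2207]
ee_rot: [-3.14, 0.005, 0.098]
force: [-0.6, 1.0, -3.0]
opening: 0.011
```

Run:
```python
from h import *
goto(.6147,.0075,.092,.101)
c,w,s=wrist("w6"); z=w[...,2]; C=c.astype(int)
A=(abs(w[...,0]-.6147)<.06)&(abs(w[...,1])<.2)
g=A&(C.max(-1)-C.min(-1)<45)&(C.min(-1)>120)&(z>.01)&(z<.03)
p=w[g];r=cv2.minAreaRect((p[:,:2]*1000).astype(np.float32));print("base",len(p),r)
G=A&(C[...,1]>C[...,0]+25)&(C[...,1]>C[...,2]+15)&(z>.12);p=w[G];r=cv2.minAreaRect((p[:,:2]*1000).astype(np.float32));print("fresh held",len(p),r,np.percentile(p[:,2],[3,50,97]))
```

```text
shift(old axes) [  3.2   0.2 128.7] rot [-0.07  0.3  -0.16] at [0.6121 0.0073 0.2207] ee [-3.14   0.005  0.098] F [-0.6  1.  -3. ] t 18.2 op 0.011
base 3527 ((615.2060546875, 6.169410705566406), (69.42927551269531, 197.78750610351562), 5.842287063598633)
fresh held 5127 ((594.643798828125, 11.444793701171875), (50.437503814697266, 94.85541534423828), 4.477047920227051) [0.22055459 0.24740567 0.24892587]
```

View pics/w6.png

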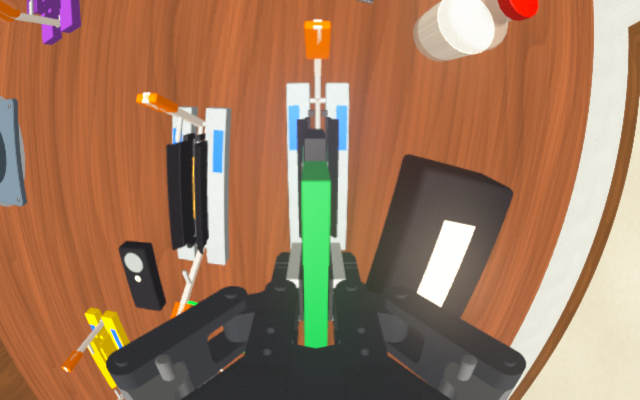

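>>> servo_tool:
  motion:
    - {"x":0,"y":0,"z":25,"rx":0,"ry":0,"rz":0,"jaw":0}
    - {"x":0,"y":0,"z":30,"rx":0,"ry":0,"rz":0,"jaw":0}
    - {"x":0,"y":0,"z":25,"rx":0,"ry":0,"rz":0,"jaw":0}
    - {"x":0,"y":0,"z":0,"rx":0,"ry":0,"rz":0,"jaw":0}
    - {"x":0,"y":0,"z":0,"rx":0,"ry":0,"rz":0,"jaw":0}
    - {"x":0,"y":0,"z":0,"rx":0,"ry":0,"rz":0,"jaw":0}

```text
t: 18.85
tool_pos: [0.614, 0.0089, 0.1458]
ee_rot: [3.141, -0.003, 0.101]
force: [0.2, -1.2, -2.4]
opening: 0.0109
```

Run:
```python
from h import *
goto(.615,.0085,.090,.101)
```

```text
shift(old axes) [ 0.8  0.5 55.8] rot [ 0.03 -0.16  0.03] at [0.614  0.0089 0.1458] ee [ 3.141e+00 -3.000e-03  1.010e-01] F [ 0.2 -1.2 -2.4] t 18.85 op 0.0109
```

>>> servo_tool:
  motion:
    - {"x":0.8,"y":0.3,"z":8,"rx":0,"ry":0,"rz":0,"jaw":0}
    - {"x":0,"y":0,"z":8,"rx":0,"ry":0,"rz":0,"jaw":0}
    - {"x":0,"y":0,"z":8,"rx":0,"ry":0,"rz":0,"jaw":0}
    - {"x":0,"y":0,"z":8,"rx":0,"ry":0,"rz":0,"jaw":0}
    - {"x":0,"y":0,"z":8,"rx":0,"ry":0,"rz":0,"jaw":0}
    - {"x":0,"y":0,"z":0,"rx":0,"ry":0,"rz":0,"jaw":0}

```text
t: 19.45
tool_pos: [0.6125, 0.0083, 0.1015]
ee_rot: [-3.141, 0.004, 0.1]
force: [0.3, 0.0, -2.6]
opening: 0.0111
```

>>> servo_tool:
  motion:
    - {"x":0,"y":0,"z":6,"rx":0,"ry":0,"rz":0,"jaw":0}
    - {"x":0,"y":0,"z":5,"rx":0,"ry":0,"rz":0,"jaw":0}
    - {"x":0,"y":0,"z":0,"rx":0,"ry":0,"rz":0,"jaw":0}

```text
t: 19.75
tool_pos: [0.6135, 0.0083, 0.0919]
ee_rot: [-3.141, 0.001, 0.1]
force: [0.1, -0.5, -2.2]
opening: 0.0109
```

>>> servo_tool:
  motion:
    - {"x":0.5,"y":0,"z":2,"rx":0,"ry":0,"rz":0,"jaw":0}
    - {"x":0,"y":0,"z":0,"rx":0,"ry":0,"rz":0,"jaw":0}
    - {"x":0,"y":0,"z":0,"rx":0,"ry":0,"rz":0,"jaw":50}
    - {"x":0,"y":0,"z":0,"rx":0,"ry":0,"rz":0,"jaw":50}
    - {"x":0,"y":0,"z":0,"rx":0,"ry":0,"rz":0,"jaw":50}
    - {"x":0,"y":0,"z":0,"rx":0,"ry":0,"rz":0,"jaw":50}
    - {"x":0,"y":0,"z":-30,"rx":0,"ry":0,"rz":0,"jaw":60}
    - {"x":0,"y":0,"z":-40,"rx":0,"ry":0,"rz":0,"jaw":60}
    - {"x":0,"y":0,"z":-40,"rx":0,"ry":0,"rz":0,"jaw":0}
    - {"x":0,"y":0,"z":0,"rx":0,"ry":0,"rz":0,"jaw":0}
    - {"x":0,"y":0,"z":0,"rx":0,"ry":0,"rz":0,"jaw":0}

```text
t: 20.85
tool_pos: [0.6156, 0.0082, 0.2028]
ee_rot: [3.141, -0.004, 0.1]
force: [0.2, -0.6, -0.2]
opening: 0.0169
```

Run:
```python
from h import *
goto(.6147,.0068,.2,.101)
c,w,s=wrist("w7"); z=w[...,2]; C=c.astype(int)
A=(abs(w[...,0]-.6147)<.06)&(abs(w[...,1])<.2)
G=A&(C[...,1]>C[...,0]+25)&(C[...,1]>C[...,2]+15)&(z>.06)
p=w[G];print(len(p),p.mean(0),np.percentile(p[:,2],[3,50,97]),p[:,1].max()); k=p[:,2]>np.percentile(p[:,2],97)-.006;q=p[k];print(np.polyfit(q[:,1],q[:,2],1),np.polyfit(q[:,1],q[:,0],1),k.sum())
```

```text
shift(old axes) [-1.1  1.3  2.8] rot [ 0.05 -0.23 -0.04] at [0.6156 0.0082 0.2028] ee [ 3.141 -0.004  0.1  ] F [ 0.2 -0.6 -0.2] t 20.85 op 0.0169
2021 [0.61804415 0.01212954 0.1157516 ] [0.07479817 0.11797375 0.11929353] 0.05628808026161926
[-0.00454987  0.11910759] [-0.10743422  0.61979655] 1814
```

>>> servo_tool:
  motion:
    - {"x":-1,"y":-34,"z":0,"rx":0,"ry":0,"rz":0,"jaw":0}
    - {"x":0,"y":-34,"z":0,"rx":0,"ry":0,"rz":0,"jaw":0}
    - {"x":0,"y":-34,"z":0,"rx":0,"ry":0,"rz":0,"jaw":0}
    - {"x":0,"y":-34,"z":0,"rx":0,"ry":0,"rz":0,"jaw":0}
    - {"x":0,"y":-34,"z":0,"rx":0,"ry":0,"rz":0,"jaw":0}
    - {"x":0,"y":0,"z":20,"rx":0,"ry":0,"rz":0,"jaw":0}
    - {"x":0,"y":0,"z":40,"rx":0,"ry":0,"rz":0,"jaw":0}
    - {"x":0,"y":0,"z":30,"rx":0,"ry":0,"rz":0,"jaw":0}
    - {"x":0,"y":0,"z":0,"rx":0,"ry":0,"rz":0,"jaw":0}

```text
t: 21.8
tool_pos: [0.5904, 0.1764, 0.1018]
ee_rot: [3.14, 0.016, 0.101]
force: [-1.0, -0.0, -1.2]
opening: 0.0002
```

>>> servo_tool:
  motion:
    - {"x":0,"y":8,"z":0,"rx":0,"ry":0,"rz":0,"jaw":0}
    - {"x":0,"y":8,"z":0,"rx":0,"ry":0,"rz":0,"jaw":0}
    - {"x":0,"y":8,"z":0,"rx":0,"ry":0,"rz":0,"jaw":0}
    - {"x":0,"y":8,"z":0,"rx":0,"ry":0,"rz":0,"jaw":0}
    - {"x":0,"y":8,"z":0,"rx":0,"ry":0,"rz":0,"jaw":0}
    - {"x":0,"y":8,"z":0,"rx":0,"ry":0,"rz":0,"jaw":0}
    - {"x":0,"y":8,"z":0,"rx":0,"ry":0,"rz":0,"jaw":0}
    - {"x":0,"y":6,"z":0,"rx":0,"ry":0,"rz":0,"jaw":0}
    - {"x":0,"y":4,"z":0,"rx":0,"ry":0,"rz":0,"jaw":0}
    - {"x":0,"y":2,"z":0,"rx":0,"ry":0,"rz":0,"jaw":0}
    - {"x":0,"y":0,"z":0,"rx":0,"ry":0,"rz":0,"jaw":0}

```text
t: 22.9
tool_pos: [0.6031, 0.1095, 0.1107]
ee_rot: [3.141, 0.0, 0.1]
force: [-0.1, -0.3, 0.2]
opening: -0.0001
```

>>> servo_tool:
  motion:
    - {"x":0,"y":3,"z":0,"rx":0,"ry":0,"rz":0,"jaw":0}
    - {"x":0,"y":3,"z":0,"rx":0,"ry":0,"rz":0,"jaw":0}
    - {"x":0,"y":0,"z":0,"rx":0,"ry":0,"rz":0,"jaw":0}

```text
t: 23.2
tool_pos: [0.6038, 0.1034, 0.1109]
ee_rot: [3.141, 0.0, 0.1]
force: [-0.2, 0.9, 1.2]
opening: 0.0002
```

>>> servo_tool:
  motion:
    - {"x":0,"y":2,"z":0,"rx":0,"ry":0,"rz":0,"jaw":0}
    - {"x":0,"y":1,"z":0,"rx":0,"ry":0,"rz":0,"jaw":0}
    - {"x":0,"y":0,"z":0,"rx":0,"ry":0,"rz":0,"jaw":0}

```text
t: 23.5
tool_pos: [0.604, 0.1017, 0.1109]
ee_rot: [-3.139, -0.0, 0.101]
force: [-1.3, 4.8, 2.6]
opening: -0.0003
```

>>> servo_tool:
  motion:
    - {"x":0,"y":2,"z":0,"rx":0,"ry":0,"rz":0,"jaw":0}
    - {"x":0,"y":0,"z":0,"rx":0,"ry":0,"rz":0,"jaw":0}

```text
t: 23.7
tool_pos: [0.604, 0.1016, 0.1109]
ee_rot: [-3.135, -0.0, 0.102]
force: [-0.7, 8.5, 2.3]
opening: -0.0003
```

>>> servo_tool:
  motion:
    - {"x":0,"y":2,"z":0,"rx":0,"ry":0,"rz":0,"jaw":0}
    - {"x":0,"y":2,"z":0,"rx":0,"ry":0,"rz":0,"jaw":0}
    - {"x":0,"y":0,"z":0,"rx":0,"ry":0,"rz":0,"jaw":0}

```text
t: 24.0
tool_pos: [0.604, 0.1016, 0.111]
ee_rot: [-3.128, -0.001, 0.105]
force: [-1.6, 17.4, 1.0]
opening: -0.0001
```

>>> servo_tool:
  motion:
    - {"x":0,"y":-16,"z":0,"rx":0,"ry":0,"rz":0,"jaw":0}
    - {"x":0,"y":0,"z":-40,"rx":0,"ry":0,"rz":0,"jaw":0}
    - {"x":0,"y":0,"z":-30,"rx":0,"ry":0,"rz":0,"jaw":0}
    - {"x":0,"y":39,"z":0,"rx":0,"ry":0,"rz":0,"jaw":0}
    - {"x":0,"y":39,"z":0,"rx":0,"ry":0,"rz":0,"jaw":0}
    - {"x":0,"y":39,"z":0,"rx":0,"ry":0,"rz":0,"jaw":0}
    - {"x":0,"y":39,"z":0,"rx":0,"ry":0,"rz":0,"jaw":0}
    - {"x":0,"y":39,"z":0,"rx":0,"ry":0,"rz":0,"jaw":0}
    - {"x":0,"y":39,"z":0,"rx":0,"ry":0,"rz":0,"jaw":0}
    - {"x":0,"y":39,"z":0,"rx":0,"ry":0,"rz":0,"jaw":0}
    - {"x":0,"y":0,"z":0,"rx":0,"ry":0,"rz":0,"jaw":0}

```text
t: 25.1
tool_pos: [0.63, -0.1675, 0.1795]
ee_rot: [3.137, 0.002, 0.093]
force: [-0.2, 0.3, 0.3]
opening: 0.0001
```

>>> servo_tool:
  motion:
    - {"x":0,"y":0,"z":35,"rx":0,"ry":0,"rz":0,"jaw":0}
    - {"x":0,"y":0,"z":35,"rx":0,"ry":0,"rz":0,"jaw":0}
    - {"x":0,"y":0,"z":0,"rx":0,"ry":0,"rz":0,"jaw":0}

```text
t: 25.4
tool_pos: [0.6256, -0.1596, 0.1033]
ee_rot: [-3.137, 0.013, 0.1]
force: [-1.5, 1.7, -0.7]
opening: 0.0002
```

>>> servo_tool:
  motion:
    - {"x":0,"y":-8,"z":0,"rx":0,"ry":0,"rz":0,"jaw":0}
    - {"x":0,"y":-8,"z":0,"rx":0,"ry":0,"rz":0,"jaw":0}
    - {"x":0,"y":-8,"z":0,"rx":0,"ry":0,"rz":0,"jaw":0}
    - {"x":0,"y":-8,"z":0,"rx":0,"ry":0,"rz":0,"jaw":0}
    - {"x":0,"y":-8,"z":0,"rx":0,"ry":0,"rz":0,"jaw":0}
    - {"x":0,"y":-8,"z":0,"rx":0,"ry":0,"rz":0,"jaw":0}
    - {"x":0,"y":-8,"z":0,"rx":0,"ry":0,"rz":0,"jaw":0}
    - {"x":0,"y":-6,"z":0,"rx":0,"ry":0,"rz":0,"jaw":0}
    - {"x":0,"y":0,"z":0,"rx":0,"ry":0,"rz":0,"jaw":0}

```text
t: 26.3
tool_pos: [0.6239, -0.0979, 0.1104]
ee_rot: [-3.14, 0.001, 0.102]
force: [0.2, -0.6, -0.3]
opening: -0.0002
```

>>> servo_tool:
  motion:
    - {"x":0,"y":-3,"z":0,"rx":0,"ry":0,"rz":0,"jaw":0}
    - {"x":0,"y":-3,"z":0,"rx":0,"ry":0,"rz":0,"jaw":0}
    - {"x":0,"y":0,"z":0,"rx":0,"ry":0,"rz":0,"jaw":0}

```text
t: 26.6
tool_pos: [0.6235, -0.093, 0.1106]
ee_rot: [-3.141, 0.0, 0.1]
force: [1.1, 0.5, -0.4]
opening: -0.0002
```

>>> servo_tool:
  motion:
    - {"x":0,"y":-3,"z":0,"rx":0,"ry":0,"rz":0,"jaw":0}
    - {"x":0,"y":0,"z":0,"rx":0,"ry":0,"rz":0,"jaw":0}

```text
t: 26.8
tool_pos: [0.6232, -0.09, 0.1107]
ee_rot: [-3.141, 0.0, 0.1]
force: [-1.0, 1.1, -0.6]
opening: -0.0004
```

>>> servo_tool:
  motion:
    - {"x":0,"y":-2,"z":0,"rx":0,"ry":0,"rz":0,"jaw":0}
    - {"x":0,"y":-2,"z":0,"rx":0,"ry":0,"rz":0,"jaw":0}
    - {"x":0,"y":0,"z":0,"rx":0,"ry":0,"rz":0,"jaw":0}

```text
t: 27.1
tool_pos: [0.623, -0.0871, 0.1108]
ee_rot: [3.14, 0.0, 0.1]
force: [-0.3, -3.5, 0.2]
opening: 0.0
```

>>> servo_tool:
  motion:
    - {"x":0,"y":-2,"z":0,"rx":0,"ry":0,"rz":0,"jaw":0}
    - {"x":0,"y":-2,"z":0,"rx":0,"ry":0,"rz":0,"jaw":0}
    - {"x":0,"y":0,"z":0,"rx":0,"ry":0,"rz":0,"jaw":0}

```text
t: 27.4
tool_pos: [0.623, -0.087, 0.1109]
ee_rot: [3.132, 0.0, 0.098]
force: [0.9, -11.2, -0.6]
opening: 0.0001
```

>>> servo_tool:
  motion:
    - {"x":0,"y":-2,"z":0,"rx":0,"ry":0,"rz":0,"jaw":0}
    - {"x":0,"y":0,"z":0,"rx":0,"ry":0,"rz":0,"jaw":0}

```text
t: 27.6
tool_pos: [0.6229, -0.0869, 0.111]
ee_rot: [3.129, 0.0, 0.096]
force: [0.6, -15.0, -2.4]
opening: -0.0001
```

>>> servo_tool:
  motion:
    - {"x":0,"y":16,"z":0,"rx":0,"ry":0,"rz":0,"jaw":0}
    - {"x":0,"y":0,"z":-40,"rx":0,"ry":0,"rz":0,"jaw":0}
    - {"x":0,"y":0,"z":-40,"rx":0,"ry":0,"rz":0,"jaw":0}
    - {"x":-30,"y":15,"z":-20,"rx":0,"ry":0,"rz":5.4,"jaw":0}
    - {"x":-40,"y":25,"z":-10,"rx":0,"ry":0,"rz":0,"jaw":0}
    - {"x":-40,"y":25,"z":0,"rx":0,"ry":0,"rz":0,"jaw":0}
    - {"x":-30,"y":20,"z":0,"rx":0,"ry":0,"rz":0,"jaw":0}
    - {"x":0,"y":0,"z":0,"rx":0,"ry":0,"rz":0,"jaw":0}
    - {"x":0,"y":0,"z":0,"rx":0,"ry":0,"rz":0,"jaw":0}

```text
t: 28.5
tool_pos: [0.4861, -0.1847, 0.2211]
ee_rot: [-3.14, -0.002, 0.005]
force: [0.7, -0.0, 0.2]
opening: 0.0002
```

Run:
```python
from h import *
goto(.4735,-.1985,.112,.005)
c,w,s=wrist("w8"); z=w[...,2]; C=c.astype(int)
A=(abs(w[...,0]-.6147)<.06)&(abs(w[...,1])<.2)
G=A&(C[...,1]>C[...,0]+25)&(C[...,1]>C[...,2]+15)&(z>.06)
p=w[G];print(len(p),p.mean(0),np.percentile(p[:,2],[3,50,97])); k=p[:,2]>np.percentile(p[:,2],97)-.005;q=p[k];print(np.polyfit(q[:,1],q[:,2],1))
```

```text
shift(old axes) [-12.8  13.9 109. ] rot [-0.1  -0.09 -0.01] at [ 0.4861 -0.1847  0.2211] ee [-3.14e+00 -2.00e-03  5.00e-03] F [ 0.7 -0.   0.2] t 28.5 op 0.0002
1341 [ 0.61485962 -0.02362523  0.09179396] [0.06184432 0.09556989 0.10797531]
[0.00511772 0.10661856]
```

View pics/w8.png

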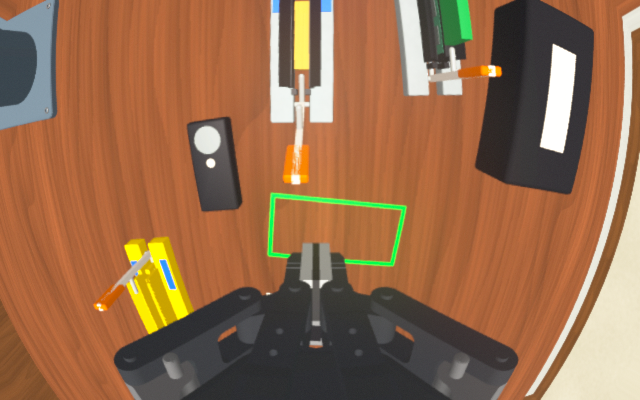

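The green board's top is at 0.107 m, which is home height (0.106), and its right lever (470,72) is upright. Now for dock_b's right lever (297,165).

>>> servo_tool:
  motion:
    - {"x":-12.8,"y":14,"z":0,"rx":0,"ry":0,"rz":0,"jaw":0}
    - {"x":0,"y":0,"z":30,"rx":0,"ry":0,"rz":0,"jaw":0}
    - {"x":0,"y":0,"z":40,"rx":0,"ry":0,"rz":0,"jaw":0}
    - {"x":0,"y":0,"z":37,"rx":0,"ry":0,"rz":0,"jaw":0}
    - {"x":0,"y":0,"z":0,"rx":0,"ry":0,"rz":0,"jaw":0}
    - {"x":0,"y":0,"z":0,"rx":0,"ry":0,"rz":0,"jaw":0}

```text
t: 29.15
tool_pos: [0.4736, -0.1978, 0.1134]
ee_rot: [-3.14, 0.002, 0.008]
force: [-0.7, -0.7, 1.2]
opening: -0.0003
```

>>> servo_tool:
  motion:
    - {"x":0,"y":-8,"z":0,"rx":0,"ry":0,"rz":0,"jaw":0}
    - {"x":0,"y":-8,"z":0,"rx":0,"ry":0,"rz":0,"jaw":0}
    - {"x":0,"y":-8,"z":0,"rx":0,"ry":0,"rz":0,"jaw":0}
    - {"x":0,"y":-8,"z":0,"rx":0,"ry":0,"rz":0,"jaw":0}
    - {"x":0,"y":-8,"z":0,"rx":0,"ry":0,"rz":0,"jaw":0}
    - {"x":0,"y":-8,"z":0,"rx":0,"ry":0,"rz":0,"jaw":0}
    - {"x":0,"y":-8,"z":0,"rx":0,"ry":0,"rz":0,"jaw":0}
    - {"x":0,"y":-8,"z":0,"rx":0,"ry":0,"rz":0,"jaw":0}
    - {"x":0,"y":-5,"z":0,"rx":0,"ry":0,"rz":0,"jaw":0}
    - {"x":0,"y":-2,"z":0,"rx":0,"ry":0,"rz":0,"jaw":0}
    - {"x":0,"y":0,"z":0,"rx":0,"ry":0,"rz":0,"jaw":0}

```text
t: 30.25
tool_pos: [0.4726, -0.1273, 0.1135]
ee_rot: [-3.141, 0.001, 0.007]
force: [0.3, -0.9, 0.7]
opening: -0.0002
```

>>> servo_tool:
  motion:
    - {"x":0,"y":-2,"z":0,"rx":0,"ry":0,"rz":0,"jaw":0}
    - {"x":0,"y":-2,"z":0,"rx":0,"ry":0,"rz":0,"jaw":0}
    - {"x":0,"y":0,"z":0,"rx":0,"ry":0,"rz":0,"jaw":0}

```text
t: 30.55
tool_pos: [0.4727, -0.124, 0.1136]
ee_rot: [3.142, 0.001, 0.006]
force: [-0.3, -0.9, -0.4]
opening: 0.0004
```

>>> servo_tool:
  motion:
    - {"x":0,"y":-3,"z":0,"rx":0,"ry":0,"rz":0,"jaw":0}
    - {"x":0,"y":0,"z":0,"rx":0,"ry":0,"rz":0,"jaw":0}

```text
t: 30.75
tool_pos: [0.4727, -0.1239, 0.1136]
ee_rot: [3.135, 0.001, 0.004]
force: [-1.5, -7.8, -1.4]
opening: 0.0002
```

>>> servo_tool:
  motion:
    - {"x":0,"y":-2,"z":0,"rx":0,"ry":0,"rz":0,"jaw":0}
    - {"x":0,"y":-1,"z":0,"rx":0,"ry":0,"rz":0,"jaw":0}
    - {"x":0,"y":0,"z":0,"rx":0,"ry":0,"rz":0,"jaw":0}

```text
t: 31.05
tool_pos: [0.4727, -0.1238, 0.1138]
ee_rot: [3.129, 0.001, 0.003]
force: [-0.8, -14.4, -2.5]
opening: -0.0001
```

>>> servo_tool:
  motion:
    - {"x":0,"y":-2,"z":0,"rx":0,"ry":0,"rz":0,"jaw":0}
    - {"x":0,"y":-1,"z":0,"rx":0,"ry":0,"rz":0,"jaw":0}
    - {"x":0,"y":0,"z":0,"rx":0,"ry":0,"rz":0,"jaw":0}

```text
t: 31.35
tool_pos: [0.4726, -0.1237, 0.1138]
ee_rot: [3.122, 0.002, 0.001]
force: [-1.4, -21.5, -5.2]
opening: -0.0006
```

>>> servo_tool:
  motion:
    - {"x":0,"y":16,"z":0,"rx":0,"ry":0,"rz":0,"jaw":0}
    - {"x":0,"y":0,"z":-40,"rx":0,"ry":0,"rz":0,"jaw":0}
    - {"x":0,"y":0,"z":-35,"rx":0,"ry":0,"rz":0,"jaw":0}
    - {"x":0,"y":-35,"z":0,"rx":0,"ry":0,"rz":0,"jaw":0}
    - {"x":0,"y":-35,"z":0,"rx":0,"ry":0,"rz":0,"jaw":0}
    - {"x":0,"y":-35,"z":0,"rx":0,"ry":0,"rz":0,"jaw":0}
    - {"x":0,"y":-35,"z":0,"rx":0,"ry":0,"rz":0,"jaw":0}
    - {"x":0,"y":-35,"z":0,"rx":0,"ry":0,"rz":0,"jaw":0}
    - {"x":0,"y":-35,"z":0,"rx":0,"ry":0,"rz":0,"jaw":0}
    - {"x":0,"y":-35,"z":0,"rx":0,"ry":0,"rz":0,"jaw":0}
    - {"x":0,"y":0,"z":0,"rx":0,"ry":0,"rz":0,"jaw":0}
    - {"x":0,"y":0,"z":0,"rx":0,"ry":0,"rz":0,"jaw":0}

```text
t: 32.55
tool_pos: [0.4712, 0.1148, 0.1887]
ee_rot: [-3.142, 0.0, 0.008]
force: [-0.4, -0.1, 1.1]
opening: 0.0006
```

Run:
```python
from h import *
goto(.4725,.115,.113,.005)
```

```text
shift(old axes) [ 1.4 -0.2 75.7] rot [-0.    0.03  0.18] at [0.4712 0.1148 0.1887] ee [-3.142  0.     0.008] F [-0.4 -0.1  1.1] t 32.55 op 0.0006
```

>>> servo_tool:
  motion:
    - {"x":1,"y":0,"z":35,"rx":0,"ry":0,"rz":0,"jaw":0}
    - {"x":0,"y":0,"z":40,"rx":0,"ry":0,"rz":0,"jaw":0}
    - {"x":0,"y":0,"z":0,"rx":0,"ry":0,"rz":0,"jaw":0}
    - {"x":0,"y":8,"z":0,"rx":0,"ry":0,"rz":0,"jaw":0}
    - {"x":0,"y":8,"z":0,"rx":0,"ry":0,"rz":0,"jaw":0}
    - {"x":0,"y":8,"z":0,"rx":0,"ry":0,"rz":0,"jaw":0}
    - {"x":0,"y":8,"z":0,"rx":0,"ry":0,"rz":0,"jaw":0}
    - {"x":0,"y":8,"z":0,"rx":0,"ry":0,"rz":0,"jaw":0}
    - {"x":0,"y":4,"z":0,"rx":0,"ry":0,"rz":0,"jaw":0}
    - {"x":0,"y":2,"z":0,"rx":0,"ry":0,"rz":0,"jaw":0}
    - {"x":0,"y":0,"z":0,"rx":0,"ry":0,"rz":0,"jaw":0}

```text
t: 33.65
tool_pos: [0.4726, 0.0676, 0.1137]
ee_rot: [3.141, 0.001, 0.006]
force: [0.8, -0.3, -0.6]
opening: -0.0002
```

>>> servo_tool:
  motion:
    - {"x":0,"y":3,"z":0,"rx":0,"ry":0,"rz":0,"jaw":0}
    - {"x":0,"y":1,"z":0,"rx":0,"ry":0,"rz":0,"jaw":0}
    - {"x":0,"y":0,"z":0,"rx":0,"ry":0,"rz":0,"jaw":0}

```text
t: 33.95
tool_pos: [0.4724, 0.0658, 0.1136]
ee_rot: [-3.138, 0.001, 0.007]
force: [-0.3, 5.6, 0.6]
opening: 0.0001
```

>>> servo_tool:
  motion:
    - {"x":0,"y":2,"z":0,"rx":0,"ry":0,"rz":0,"jaw":0}
    - {"x":0,"y":1,"z":0,"rx":0,"ry":0,"rz":0,"jaw":0}
    - {"x":0,"y":0,"z":0,"rx":0,"ry":0,"rz":0,"jaw":0}

```text
t: 34.25
tool_pos: [0.4724, 0.0657, 0.1136]
ee_rot: [-3.131, 0.0, 0.009]
force: [1.0, 13.3, 1.3]
opening: -0.0
```

>>> servo_tool:
  motion:
    - {"x":0,"y":-16,"z":0,"rx":0,"ry":0,"rz":0,"jaw":0}
    - {"x":0,"y":0,"z":-40,"rx":0,"ry":0,"rz":0,"jaw":0}
    - {"x":0,"y":0,"z":-40,"rx":0,"ry":0,"rz":0,"jaw":0}
    - {"x":0,"y":30,"z":-30,"rx":0,"ry":0,"rz":0,"jaw":0}
    - {"x":-3,"y":40,"z":-25,"rx":0,"ry":0,"rz":0,"jaw":0}
    - {"x":-3,"y":40,"z":-15,"rx":0,"ry":0,"rz":0,"jaw":0}
    - {"x":-3,"y":40,"z":0,"rx":0,"ry":0,"rz":0,"jaw":0}
    - {"x":-3,"y":40,"z":0,"rx":0,"ry":0,"rz":0,"jaw":0}
    - {"x":-3,"y":40,"z":0,"rx":0,"ry":0,"rz":0,"jaw":0}
    - {"x":-3,"y":40,"z":0,"rx":0,"ry":0,"rz":2.7,"jaw":0}
    - {"x":-3,"y":40,"z":0,"rx":0,"ry":0,"rz":2.7,"jaw":0}
    - {"x":0,"y":0,"z":0,"rx":0,"ry":0,"rz":0,"jaw":0}

```text
t: 35.45
tool_pos: [0.4505, -0.2374, 0.2626]
ee_rot: [3.139, 0.002, -0.094]
force: [0.3, 0.5, -0.8]
opening: -0.0
```

Run:
```python
from h import *
goto(.5,-.5,.3,-.098)
c,w,s=wrist("w9"); z=w[...,2]; C=c.astype(int)
t=snap("top");T=cloud(t);tc=t["color"].astype(int);save("top2",t["color"])
def R(n,p): r=cv2.minAreaRect((p[:,:2]*1000).astype(np.float32));print(n,len(p),np.round(r[0],1),np.round(r[1],1),round(r[2],2),p.mean(0).round(4))
for n,cc,ww in(("wr",C,w),("top",tc,T)):
    g=(cc[...,1]>cc[...,0]+40)&(cc[...,1]>cc[...,2]+40)&(cc[...,1]>110)&(abs(ww[...,0]-.51)<.13)&(abs(ww[...,1]+.27)<.1)&(abs(ww[...,2])<.02)
    R(n+" live",ww[g])
    m=(ww[...,2]>.02)&(ww[...,2]<.045)&(abs(ww[...,0]-.49)<.13)&(ww[...,1]<-.35)&(ww[...,1]>-.5)
    lab=cv2.connectedComponentsWithStats(m.astype(np.uint8))
    k=1+np.argmax(lab[2][1:,4]); R(n+" mic",ww[lab[1]==k])
# water/others later
```

```text
shift(old axes) [ 74.  256.8 -37. ] rot [0.13 0.13 0.2 ] at [ 0.4505 -0.2374  0.2626] ee [ 3.139e+00  2.000e-03 -9.400e-02] F [ 0.3  0.5 -0.8] t 35.45 op -0.0
wr live 1703 [ 515.1 -270.4] [ 90.2 174.3] 84.14 [ 0.5119 -0.269   0.0015]
wr mic 1564 [ 520.6 -411.5] [50.8 85.2] 86.35 [ 0.5192 -0.4034  0.034 ]
top live 198 [ 515.8 -270.8] [ 92.  176.8] 84.53 [ 0.5374 -0.2533  0.0023]
top mic 21 [ 433.8 -431.5] [13.4 30.1] 60.99 [ 0.4322 -0.4291  0.0348]
```

View pics/w9.png

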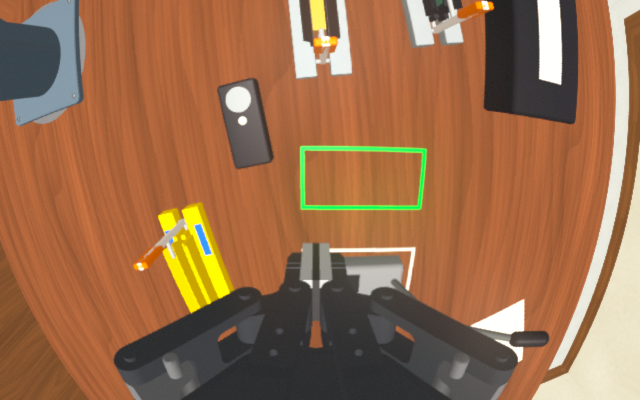

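The live outline is at (0.5152, -0.2705), yaw -0.1. The mic is still in the standby outline, partly hidden behind the gripper at (375,270). I'll go behind it to measure and push it with the opened fingers as two contacts.

>>> servo_tool:
  motion:
    - {"x":6,"y":40,"z":0,"rx":0,"ry":0,"rz":0.2,"jaw":0}
    - {"x":6,"y":40,"z":0,"rx":0,"ry":0,"rz":0,"jaw":0}
    - {"x":7,"y":40,"z":0,"rx":0,"ry":0,"rz":0,"jaw":85}
    - {"x":10,"y":40,"z":0,"rx":0,"ry":0,"rz":0,"jaw":85}
    - {"x":10,"y":40,"z":0,"rx":0,"ry":0,"rz":0,"jaw":85}
    - {"x":10,"y":42,"z":0,"rx":0,"ry":0,"rz":0,"jaw":85}
    - {"x":0,"y":0,"z":0,"rx":0,"ry":0,"rz":0,"jaw":85}
    - {"x":0,"y":0,"z":0,"rx":0,"ry":0,"rz":0,"jaw":85}

```text
t: 36.35
tool_pos: [0.479, -0.4777, 0.2615]
ee_rot: [-3.138, 0.003, -0.091]
force: [-0.6, 0.3, -0.4]
opening: 0.0843
```

Run:
```python
from h import *
goto(.4758,-.4826,.02,-.1)
c,w,s=wrist("w10")
m=(w[...,2]>.028)&(w[...,2]<.042)&(abs(w[...,0]-.49)<.13)&(w[...,1]<-.33)&(w[...,1]>-.5)
lab=cv2.connectedComponentsWithStats(m.astype(np.uint8));k=1+np.argmax(lab[2][1:,4]);p=w[lab[1]==k]
r=cv2.minAreaRect((p[:,:2]*1000).astype(np.float32));print("mic",len(p),r,np.median(p[:,2]))
a=-.1;d=np.array(r[0])/1000-[.5152,-.2705];print("live frame offset",d@[np.cos(a),np.sin(a)],d@[-np.sin(a),np.cos(a)])
q=w[(w[...,2]>.06)&(w[...,1]<-.36)&(w[...,0]>.5)&(w[...,2]<.2)];print("neck",[ (h,q[abs(q[:,2]-h)<.01].mean(0).round(3)) for h in(.07,.1,.15) ])
```

```text
shift(old axes) [ -2.1   5.9 241.5] rot [-0.18  0.16  0.53] at [ 0.479  -0.4777  0.2615] ee [-3.138e+00  3.000e-03 -9.100e-02] F [-0.6  0.3 -0.4] t 36.35 op 0.0843
mic 5144 ((491.99237060546875, -414.1520690917969), (56.38853454589844, 140.6251220703125), 85.34671020507812) 0.03571327337315808
live frame offset -0.008750411047967041 -0.14525130403187403
neck [(0.07, array([ 0.556, -0.418,  0.07 ])), (0.1, array([ 0.57 , -0.42 ,  0.101])), (0.15, array([ 0.608, -0.423,  0.151]))]
```

View pics/w10.png

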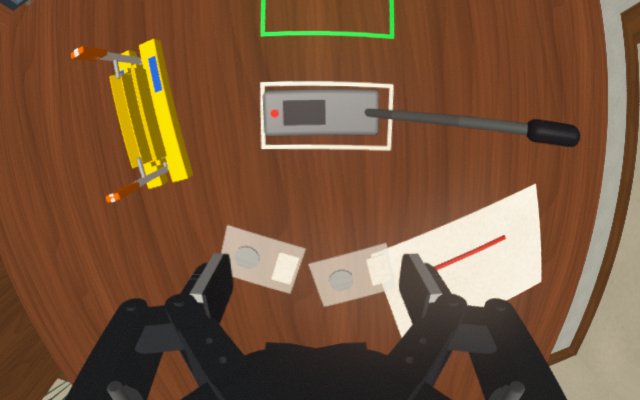

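Run:
```python
from h import *
w=np.load("w10.npz")["w"];a=-.1
L=np.stack([(w[...,0]-.5152)*np.cos(a)+(w[...,1]+.2705)*np.sin(a),-(w[...,0]-.5152)*np.sin(a)+(w[...,1]+.2705)*np.cos(a),w[...,2]],-1)
for y in(-.18,-.19,-.2,-.21,-.22,-.24): 
    m=(abs(L[...,1]-y)<.005)&(abs(L[...,0])<.09)&(L[...,2]<.08);q=L[m];print(y,m.sum(),q[:,2].max(),q[:,0].min(),q[:,0].max())
x=-.0187;y=-.200
goto(.5152+x*np.cos(a)-y*np.sin(a),-.2705+x*np.sin(a)+y*np.cos(a),.012,a)
```

```text
-0.18 937 0.00349399646088433 -0.08939004059712347 0.08993557187412897
-0.19 983 0.004404652665488673 -0.08955111416399036 0.08963499662880103
-0.2 1022 0.003682478573000525 -0.08992245304274166 0.08999906117517906
-0.21 963 0.0032704511171328665 -0.08994294669688306 0.08963681721525825
-0.22 957 0.003199200560706328 -0.08994090338089636 0.08977890289527488
-0.24 927 0.0030460581842204904 -0.08984866963116032 0.08986088021771764
shift(old axes) [ -3.   -8.7 251.3] rot [-0.09  0.06  0.58] at [ 0.4791 -0.477   0.2633] ee [-3.14e+00  1.00e-03 -9.00e-02] F [0.5 0.3 0.6] t 36.4 op 0.0854
```

>>> servo_tool:
  motion:
    - {"x":-3,"y":-8.7,"z":0,"rx":0,"ry":0,"rz":0.5,"jaw":62}
    - {"x":0,"y":0,"z":40,"rx":0,"ry":0,"rz":0,"jaw":62}
    - {"x":0,"y":0,"z":40,"rx":0,"ry":0,"rz":0,"jaw":62}
    - {"x":0,"y":0,"z":40,"rx":0,"ry":0,"rz":0,"jaw":62}
    - {"x":0,"y":0,"z":40,"rx":0,"ry":0,"rz":0,"jaw":62}
    - {"x":0,"y":0,"z":40,"rx":0,"ry":0,"rz":0,"jaw":62}
    - {"x":0,"y":0,"z":28,"rx":0,"ry":0,"rz":0,"jaw":62}
    - {"x":0,"y":0,"z":15,"rx":0,"ry":0,"rz":0,"jaw":62}
    - {"x":0,"y":0,"z":0,"rx":0,"ry":0,"rz":0,"jaw":62}
    - {"x":0,"y":0,"z":0,"rx":0,"ry":0,"rz":0,"jaw":62}
    - {"x":0,"y":0,"z":0,"rx":0,"ry":0,"rz":0,"jaw":62}

```text
t: 37.5
tool_pos: [0.4779, -0.4708, 0.0243]
ee_rot: [3.138, -0.004, -0.1]
force: [0.6, 0.4, 0.1]
opening: 0.0621
```

```bash
cat >> h.py <<'E'
def mic():
    a=-.1;st=ctrl.sense();t=(st["tool_pos"]-[.5152,-.2705,0]);print("tool live",round((t[0]*np.cos(a)+t[1]*np.sin(a))*1000,1),round((-t[0]*np.sin(a)+t[1]*np.cos(a))*1000,1),st["tool_pos"][2].round(4),"yaw",st["ee_rot"].round(3),st["force"].round(1),st["opening"],st["t"])
    s=snap("wrist");w=wcloud(st,s)
    m=(w[...,2]>.028)&(w[...,2]<.042)&(abs(w[...,0]-.5)<.13)&(w[...,1]<-.2)&(w[...,1]>-.5)
    lab=cv2.connectedComponentsWithStats(m.astype(np.uint8));k=1+np.argmax(lab[2][1:,4]);p=w[lab[1]==k]
    r=cv2.minAreaRect((p[:,:2]*1000).astype(np.float32));print("mic",len(p),np.round(r[0],1),np.round(r[1],1),round(r[2],2),np.median(p[:,2]))
    d=np.array(r[0])/1000-[.5152,-.2705];print("mic live frame",(d@[np.cos(a),np.sin(a)]).round(4),(d@[-np.sin(a),np.cos(a)]).round(4))
    return s,w
E
python3 - <<'E'
from h import *
mic()
E
```

```text
tool live -17.1 -203.0 0.0243 yaw [ 3.138 -0.004 -0.1  ] [0.6 0.4 0.1] 0.06211477041818743 37.5
mic 33800 [ 491.8 -413.8] [ 56.5 137.5] 85.53 0.03577122058809007
mic live frame -0.009 -0.1449
```

>>> servo_tool:
  motion:
    - {"x":0,"y":0,"z":7,"rx":0,"ry":0,"rz":0,"jaw":62}
    - {"x":0,"y":0,"z":4,"rx":0,"ry":0,"rz":0,"jaw":62}
    - {"x":0,"y":0,"z":0,"rx":0,"ry":0,"rz":0,"jaw":62}
    - {"x":0,"y":-7,"z":0,"rx":0,"ry":0,"rz":0,"jaw":62}
    - {"x":0,"y":-4,"z":0,"rx":0,"ry":0,"rz":0,"jaw":62}
    - {"x":0,"y":-4,"z":0,"rx":0,"ry":0,"rz":0,"jaw":62}
    - {"x":0,"y":-4,"z":0,"rx":0,"ry":0,"rz":0,"jaw":62}
    - {"x":0,"y":-3,"z":0,"rx":0,"ry":0,"rz":0,"jaw":62}
    - {"x":0,"y":-3,"z":0,"rx":0,"ry":0,"rz":0,"jaw":62}
    - {"x":0,"y":-3,"z":0,"rx":0,"ry":0,"rz":0,"jaw":62}
    - {"x":0,"y":0,"z":0,"rx":0,"ry":0,"rz":0,"jaw":62}

```text
t: 38.65
tool_pos: [0.4792, -0.4414, 0.01]
ee_rot: [3.141, -0.0, -0.1]
force: [-0.8, -1.8, -0.1]
opening: 0.0619
```

Run:
```python
from h import *
mic()
```

```text
tool live -18.7 -173.7 0.01 yaw [ 3.141 -0.    -0.1  ] [-0.8 -1.8 -0.1] 0.061914133048205276 38.65
mic 38492 [ 492.3 -416.3] [ 79. 138.] 84.28 0.03574200869427109
mic live frame -0.0082 -0.1473
```

>>> servo_tool:
  motion:
    - {"x":0.4,"y":-5,"z":0,"rx":0,"ry":0,"rz":0,"jaw":62}
    - {"x":0.7,"y":-8,"z":0,"rx":0,"ry":0,"rz":0,"jaw":62}
    - {"x":0.8,"y":-10,"z":0,"rx":0,"ry":0,"rz":0,"jaw":62}
    - {"x":0.8,"y":-10,"z":0,"rx":0,"ry":0,"rz":0,"jaw":62}
    - {"x":0.8,"y":-10,"z":0,"rx":0,"ry":0,"rz":0,"jaw":62}
    - {"x":0.8,"y":-10,"z":0,"rx":0,"ry":0,"rz":0,"jaw":62}
    - {"x":0.8,"y":-10,"z":0,"rx":0,"ry":0,"rz":0,"jaw":62}
    - {"x":0.8,"y":-10,"z":0,"rx":0,"ry":0,"rz":0,"jaw":62}
    - {"x":0.8,"y":-10,"z":0,"rx":0,"ry":0,"rz":0,"jaw":62}
    - {"x":0.7,"y":-8,"z":0,"rx":0,"ry":0,"rz":0,"jaw":62}
    - {"x":0.4,"y":-5,"z":0,"rx":0,"ry":0,"rz":0,"jaw":62}
    - {"x":0,"y":0,"z":0,"rx":0,"ry":0,"rz":0,"jaw":62}

```text
t: 39.9
tool_pos: [0.4968, -0.3454, 0.0098]
ee_rot: [-3.14, -0.0, -0.099]
force: [-0.1, -0.5, 1.3]
opening: 0.0619
```

Run:
```python
from h import *
s,w=mic(); save("w11",s["color"])
a=-.1;L=np.stack([(w[...,0]-.5152)*np.cos(a)+(w[...,1]+.2705)*np.sin(a),-(w[...,0]-.5152)*np.sin(a)+(w[...,1]+.2705)*np.cos(a),w[...,2]],-1)
m=(L[...,2]>.030)&(L[...,2]<.042)&(abs(L[...,0])<.1)&(L[...,1]>-.1)&(L[...,1]<.06);q=L[m]
print("x ext",q[:,0].min(),q[:,0].max());
for x in(-.06,-.03,0,.03,.05): k=abs(q[:,0]-x)<.004; print(x,q[k,1].max())
```

```text
tool live -10.9 -76.3 0.0098 yaw [-3.14  -0.    -0.099] [-0.1 -0.5  1.3] 0.061920624428682305 39.9
mic 38553 [ 509.9 -320.2] [ 79.  137.5] 84.33 0.03577460530336163
mic live frame -0.0003 -0.05
x ext -0.06908108929372979 0.06840507797756185
-0.06 -0.0105899548753331
-0.03 -0.010603128462961957
0 -0.010894019253879809
0.03 -0.010524680571683244
0.05 -0.010790016539146215
```

>>> servo_tool:
  motion:
    - {"x":0,"y":-5,"z":0,"rx":0,"ry":0,"rz":0,"jaw":62}
    - {"x":0,"y":-8,"z":0,"rx":0,"ry":0,"rz":0,"jaw":62}
    - {"x":0,"y":-8,"z":0,"rx":0,"ry":0,"rz":0,"jaw":62}
    - {"x":0,"y":-7,"z":0,"rx":0,"ry":0,"rz":0,"jaw":62}
    - {"x":0,"y":-5,"z":0,"rx":0,"ry":0,"rz":0,"jaw":62}
    - {"x":0,"y":-3,"z":0,"rx":0,"ry":0,"rz":0,"jaw":62}
    - {"x":0,"y":-2,"z":0,"rx":0,"ry":0,"rz":0,"jaw":62}
    - {"x":0,"y":0,"z":0,"rx":0,"ry":0,"rz":0,"jaw":62}
    - {"x":0,"y":0,"z":0,"rx":0,"ry":0,"rz":0,"jaw":62}

```text
t: 40.85
tool_pos: [0.5004, -0.3083, 0.0098]
ee_rot: [-3.14, -0.0, -0.1]
force: [0.4, 0.2, 0.3]
opening: 0.0619
```

>>> servo_tool:
  motion:
    - {"x":0,"y":10,"z":0,"rx":0,"ry":0,"rz":0,"jaw":62}
    - {"x":0,"y":25,"z":0,"rx":0,"ry":0,"rz":0,"jaw":62}
    - {"x":0,"y":30,"z":-10,"rx":0,"ry":0,"rz":0,"jaw":62}
    - {"x":0,"y":10,"z":-40,"rx":0,"ry":0,"rz":0,"jaw":62}
    - {"x":0,"y":10,"z":-40,"rx":0,"ry":0,"rz":0,"jaw":62}
    - {"x":0,"y":10,"z":-40,"rx":0,"ry":0,"rz":0,"jaw":62}
    - {"x":0,"y":10,"z":-40,"rx":0,"ry":0,"rz":0,"jaw":62}
    - {"x":0,"y":10,"z":-40,"rx":0,"ry":0,"rz":0,"jaw":62}
    - {"x":0,"y":0,"z":0,"rx":0,"ry":0,"rz":0,"jaw":62}
    - {"x":0,"y":0,"z":0,"rx":0,"ry":0,"rz":0,"jaw":62}

```text
t: 41.85
tool_pos: [0.4893, -0.425, 0.2217]
ee_rot: [3.139, -0.003, -0.101]
force: [0.1, 0.3, 0.6]
opening: 0.0619
```

Run:
```python
from h import *
s,w=mic(); save("w12",s["color"])
t=snap("top");T=cloud(t);c=t["color"].astype(int);save("top3",cv2.resize(t["color"][120:270,190:470],None,fx=2.8,fy=2.8,interpolation=cv2.INTER_CUBIC))
z=T[...,2]
def ext(n,m): p=T[m]; r=cv2.minAreaRect((p[:,:2]*1000).astype(np.float32));print(n,len(p),np.round(r[0],1),np.round(r[1],1),round(r[2],1),np.percentile(p[:,2],[5,95]).round(3))
B=lambda x,y,dx,dy:(abs(T[...,0]-x)<dx)&(abs(T[...,1]-y)<dy)
for n,x,y in(("AL",.606,.085),("AR",.623,-.073),("BL",.472,.05),("BR",.472,-.11)): ext(n,B(x,y,.03,.05)&(z>.125)&(z<.17))
ext("dead",B(.631,.293,.06,.1)&(c[...,0]>130)&(c[...,1]<70))
ext("bin",B(.631,.293,.06,.1)&(z>.05)&(z<.09))
ext("fresh",B(.6147,.006,.03,.06)&(c[...,1]>c[...,0]+20)&(z>.09))
```

```text
tool live -10.4 -156.3 0.2217 yaw [ 3.139e+00 -3.000e-03 -1.010e-01] [0.1 0.3 0.6] 0.061891894004775835 41.85
mic 6275 [ 514.8 -272. ] [ 56.6 140.5] 84.28 0.03567158425969394
mic live frame -0.0002 -0.0015
AL 17 [607.3  83.4] [ 7.  19.3] 88.4 [0.135 0.153]
AR 19 [623.  -74.5] [ 7.  18.7] 87.7 [0.13  0.152]
BL 19 [472.   48.1] [ 6.8 19.4] 88.6 [0.138 0.153]
BR 17 [ 471.5 -111.5] [ 7.8 18. ] 87.9 [0.139 0.153]
dead 38 [632.8 291.1] [92.5  4.8] 86.1 [0.061 0.098]
bin 346 [630.8 293.3] [161.7  72.6] 83.8 [0.052 0.081]
fresh 117 [616.5   4.5] [14.  93.9] 6.5 [0.095 0.114]
```

View pics/top3.png

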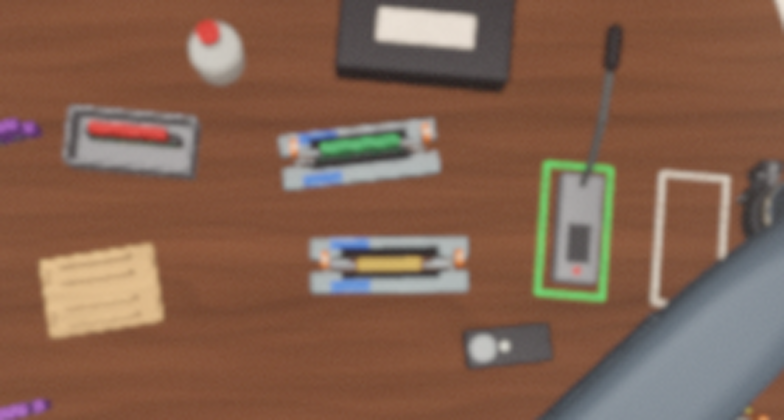

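View pics/w12.png

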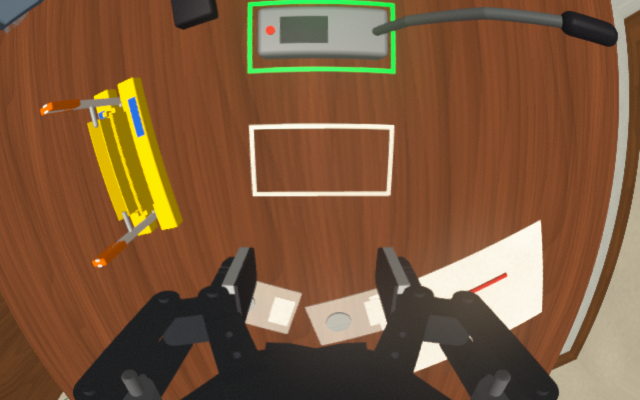

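The mic base sits inside the green outline, at (575,228) in the crop. The red board is in the bin (130,130), the green one is in dock_a (360,147), and all four levers look upright. Handing in.

Run:
```python
from h import *
print(ctrl.job_done())
```

```text
the job is handed in; nothing more can be done
None
```

The job is done and handed in at about 42 s on the robot's clock, well under the 210 s limit.

**What I did:**
1. I swung dock_a's two levers out, lifted the dead red board free and stood it in the return bin.
2. I put the one fresh green board present into dock_a and swung both of its levers in until they stopped.
3. I swung in both levers of the empty dock_b.
4. I slid the microphone along the table with the opened fingers pushing at two points, until it sat in the live outline.

**What the last checks showed:**
- **Microphone:** its centre is within about 2 mm of the live outline's centre, and its angle matches to within about 0.1°. It sits flat, with its top at 36 mm.
- **Levers:** each dock's two tips are 158–160 mm apart, which is upright (160 mm expected). Each was pushed to its stop at 13–22 N.
- **Green board:** after both levers were in, the wrist camera put its top at 107 mm, against 106 mm for fully home. The coarser top camera later read 114 mm, which I put down to its noise.
- **Red board and bin:** the board stands in the bin, and the bin has not moved.
- **Water bottle, loupe and tissue box:** they looked undisturbed in the last pictures. I did not measure them.

No check failed.

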